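# Load the graft press and hold its lever

### The job

With the scoop, take at least three of the bone-coloured lumps out of the trough and tip them into the press's open chamber, without touching the lumps with the gripper, then stand the scoop upright on the bench and let go of it. Then push the press's spring lever down with the gripper until it is level (not all the way to its stop) and finish while still holding it there; it springs up if let go. Leave the other things on the bench where they are.

Things in the scene. Friction and masses are not known exactly. Their poses are not given: they have to be found in the camera images.
- scoop: Sheet-steel scoop, about 120 g, standing on the bench: flat pan 70 long (x) x 68 wide (y), open at its lip (-x end), over which pieces enter and leave. Floor 2 and side walls 2.5 thick, side walls 22 high, rear wall 34 high. A dark upright post at the rear (+x) is the handle. Origin: centre of the pan's underside, lip 35 mm away along -x; z up when it stands.
- scoop_grip (a point): Place to grip the scoop: on the axis of its upright post, 18 (x) x 16 (y), which ends 112 above the underside. This point is 92 above the underside, 44 mm to +x of the scoop's origin, so the lip is 79 mm away along -x and 92 below. Grip across the 16 mm, along y. Axes as the scoop's.
- scoop_pan (a point): Middle of the scoop's pan, 10 mm above its underside (lip 35 mm away along -x); axes as the scoop's.
- trough_floor (a point): Grey open trough fixed to the bench. Point: centre of its flat floor, 8 mm above the bench. Floor 170 long (x -85 to 85) x 78 wide (y); walls 22 above it, 5 thick; the -x end, towards the robot, is a ramp rising outward from x = -85 at 45 degrees, to 36 above it. Pieces start at x below -20; the rest is clear for setting the scoop in, lip towards the ramp.
- press: Bench press fixed to the bench: white base 210 (x) x 220 (y) x 15, a square aluminium chamber, a housing beyond it (x 90 to 140 from the origin, 75 tall) and a spring lever on its -y side that points to -x. Origin: on the bench under the chamber's centre; z up. A steel ram plate 10 thick inside the chamber at its +x wall moves 20 mm to -x as the lever goes to level.
- chamber (a point): Centre of the press chamber's open mouth at the rim, 65 above the bench. Inside 88 x 88, walls 6 thick, floor 44 below the rim. Axes as the press's.
- lever_pad (a point): Middle of the top face of the lever's black grip, 70 long (its x) x 30 wide x 20 thick; it moves with the lever. Hinge (axis along y): 130 mm away along this point's +x and 10 below; that is 110 mm to +x and 115 to -y of the chamber's centre, 70 above the bench. At the start the lever slants up towards the robot; at level the grip's top is 80 above the bench.
- lever (a joint): Angle of the press lever, rad: 0 released (slanting up 0.5 rad), 0.5 level, 0.75 lower stop. A spring always pushes it back up: about 4 N at the grip at 0, 9 N at level, 12 N at the stop.
- piece1_c (a point): Centre of a bone-coloured rounded lump, 24 x 18 x 18, 10 to 15 g; all five are alike.
- piece1: The same lump as piece1_c; origin 9 mm from its centre.
- piece2_c (a point): Centre of a bone-coloured rounded lump, 24 x 18 x 18, 10 to 15 g; all five are alike.
- piece2: The same lump as piece2_c; origin 9 mm from its centre.
- piece3_c (a point): Centre of a bone-coloured rounded lump, 24 x 18 x 18, 10 to 15 g; all five are alike.
- piece3: The same lump as piece3_c; origin 9 mm from its centre.
- piece4_c (a point): Centre of a bone-coloured rounded lump, 24 x 18 x 18, 10 to 15 g; all five are alike.
- piece4: The same lump as piece4_c; origin 9 mm from its centre.
- piece5_c (a point): Centre of a bone-coloured rounded lump, 24 x 18 x 18, 10 to 15 g; all five are alike.
- piece5: The same lump as piece5_c; origin 9 mm from its centre.
- amber_bottle: Bystander: amber bottle with a black cap, 48 dia x 105 tall, standing; origin at its underside.
- tape_roll: Bystander: roll of paper tape lying flat, 64 dia x 25 tall, hole 38; origin at its underside.
- spray_bottle: Bystander: slim white bottle, 44 dia x 130 tall, standing; origin at its underside.
- wipes_tub: Bystander: white round tub, 80 dia x 130 tall, standing; origin at its underside.
- pot: Bystander: small steel bowl, 68 dia x 45 tall; origin at its underside.
- clamp: Bystander: steel surgical clamp with two finger rings lying flat, 150 long, 8 tall; origin at its underside.
Things that resemble listed ones, but are neither listed nor needed, are in the scene too. Leave any green look-alike of the scoop alone.

How it is judged (in metres and radians):
On the way, in this order (a step that is already met when the one before it is completed fails the run):
1. at least three lumps lie in the scoop, lifted clear of the trough ((distance between each of piece1_c, piece2_c, piece3_c and scoop_pan below 0.05 m or distance between each of piece1_c, piece2_c, piece4_c and scoop_pan below 0.05 m or distance between each of piece1_c, piece2_c, piece5_c and scoop_pan below 0.05 m or distance between each of piece1_c, piece3_c, piece4_c and scoop_pan below 0.05 m or distance between each of piece1_c, piece3_c, piece5_c and scoop_pan below 0.05 m or distance between each of piece1_c, piece4_c, piece5_c and scoop_pan below 0.05 m or distance between each of piece2_c, piece3_c, piece4_c and scoop_pan below 0.05 m or distance between each of piece2_c, piece3_c, piece5_c and scoop_pan below 0.05 m or distance between each of piece2_c, piece4_c, piece5_c and scoop_pan below 0.05 m or distance between each of piece3_c, piece4_c, piece5_c and scoop_pan below 0.05 m) and height (world z) of scoop_pan above 0.07 m), for 0.1 s.
2. at least three lumps lie in the press's chamber (((horizontal distance between each of piece1_c, piece2_c, piece3_c and chamber below 0.053 m and height (world z) of each of piece1_c, piece2_c, piece3_c below 0.062 m) or (horizontal distance between each of piece1_c, piece2_c, piece4_c and chamber below 0.053 m and height (world z) of each of piece1_c, piece2_c, piece4_c below 0.062 m) or (horizontal distance between each of piece1_c, piece2_c, piece5_c and chamber below 0.053 m and height (world z) of each of piece1_c, piece2_c, piece5_c below 0.062 m) or (horizontal distance between each of piece1_c, piece3_c, piece4_c and chamber below 0.053 m and height (world z) of each of piece1_c, piece3_c, piece4_c below 0.062 m) or (horizontal distance between each of piece1_c, piece3_c, piece5_c and chamber below 0.053 m and height (world z) of each of piece1_c, piece3_c, piece5_c below 0.062 m) or (horizontal distance between each of piece1_c, piece4_c, piece5_c and chamber below 0.053 m and height (world z) of each of piece1_c, piece4_c, piece5_c below 0.062 m) or (horizontal distance between each of piece2_c, piece3_c, piece4_c and chamber below 0.053 m and height (world z) of each of piece2_c, piece3_c, piece4_c below 0.062 m) or (horizontal distance between each of piece2_c, piece3_c, piece5_c and chamber below 0.053 m and height (world z) of each of piece2_c, piece3_c, piece5_c below 0.062 m) or (horizontal distance between each of piece2_c, piece4_c, piece5_c and chamber below 0.053 m and height (world z) of each of piece2_c, piece4_c, piece5_c below 0.062 m) or (horizontal distance between each of piece3_c, piece4_c, piece5_c and chamber below 0.053 m and height (world z) of each of piece3_c, piece4_c, piece5_c below 0.062 m))), for 0.2 s.
3. the scoop stands upright on the bench, let go (angle between scoop_grip's own z axis and vertical below 0.15 rad and height (world z) of scoop_pan below 0.015 m and linear speed of scoop below 0.03 m/s and contact force between the fingers and scoop below 0.2 N), for 0.2 s.
At the end, for the whole second after the job is handed in: The gripper holds the lever down within about 0.09 rad (5 degrees) of level, with a force of more than 3 N and the lever still; at least three lumps are in the chamber, below its rim; the scoop stands upright on the bench (tilt under 0.15 rad), at rest and not touched by the fingers (all of step 3 and value of joint lever between 0.41 and 0.59 rad and velocity of joint lever between -0.1 and 0.1 rad/s and contact force between the fingers and press above 3 N and ((horizontal distance between each of piece1_c, piece2_c, piece3_c and chamber below 0.053 m and height (world z) of each of piece1_c, piece2_c, piece3_c below 0.062 m) or (horizontal distance between each of piece1_c, piece2_c, piece4_c and chamber below 0.053 m and height (world z) of each of piece1_c, piece2_c, piece4_c below 0.062 m) or (horizontal distance between each of piece1_c, piece2_c, piece5_c and chamber below 0.053 m and height (world z) of each of piece1_c, piece2_c, piece5_c below 0.062 m) or (horizontal distance between each of piece1_c, piece3_c, piece4_c and chamber below 0.053 m and height (world z) of each of piece1_c, piece3_c, piece4_c below 0.062 m) or (horizontal distance between each of piece1_c, piece3_c, piece5_c and chamber below 0.053 m and height (world z) of each of piece1_c, piece3_c, piece5_c below 0.062 m) or (horizontal distance between each of piece1_c, piece4_c, piece5_c and chamber below 0.053 m and height (world z) of each of piece1_c, piece4_c, piece5_c below 0.062 m) or (horizontal distance between each of piece2_c, piece3_c, piece4_c and chamber below 0.053 m and height (world z) of each of piece2_c, piece3_c, piece4_c below 0.062 m) or (horizontal distance between each of piece2_c, piece3_c, piece5_c and chamber below 0.053 m and height (world z) of each of piece2_c, piece3_c, piece5_c below 0.062 m) or (horizontal distance between each of piece2_c, piece4_c, piece5_c and chamber below 0.053 m and height (world z) of each of piece2_c, piece4_c, piece5_c below 0.062 m) or (horizontal distance between each of piece3_c, piece4_c, piece5_c and chamber below 0.053 m and height (world z) of each of piece3_c, piece4_c, piece5_c below 0.062 m))); the arm keeps its last pose, push and grip.
It fails at once if the fingers touch a lump (contact force between the fingers and piece1 above 0.5 N or contact force between the fingers and piece2 above 0.5 N or contact force between the fingers and piece3 above 0.5 N or contact force between the fingers and piece4 above 0.5 N or contact force between the fingers and piece5 above 0.5 N).
It fails at once if a bystander is shifted by more than 30 mm (distance of any of amber_bottle, tape_roll, spray_bottle, wipes_tub, pot, clamp from where it was at the start of the episode above 0.03 m).
It also fails if it takes over 72 s, if anything falls off the work surface, if the arm or the gripper's body presses on something with over 40 N, if the wrist force passes 120 N, or if a joint passes its speed limit or range.

### The arm

A 6-joint arm with a two-finger parallel gripper is mounted at the origin on the work surface. World frame = base frame: x ahead of the robot, y to its left, z up, the work surface at z = 0. Lengths are in m, angles in degrees, forces in N, time in s.
With the tool pointing down it reaches from about 0.3 to 0.75 m from the base axis. Payload 8.5 kg.
Tool frame: the origin (TCP) lies on the centre line of the jaws, within the pads' length; the fingertips stand 17 mm ahead of it and the grasp point (between the pads) lies 2 mm behind it; z points along the fingers, y is the direction in which the jaws open and shut (so a half turn about z gives the same grasp; the last joint's range is limited). The gripper opens to 85 mm and grips with 20 to 120 N. Pads are 22 mm wide; open, the fingers measure 114 mm over their backs; the gripper's body (76 mm by 85 mm) begins 54 mm behind the grasp point. The pads swing forward as they close: fully open they stand 13 mm farther back than shut.
Start: joints at [61.06, 21.807, 74.336, -0, 83.858, -12.336], TCP at [0.157, 0.527, 0.216] pointing down, gripper open.
Joint ranges: [-178.18, 178.18], [-50.72, 133.34], [12.68, 142.11], [-81.47, 261.47], [9.98, 163.14], [-165.26, 165.26]. Speed limits (degrees/s): [136.94, 136.94, 180, 180, 180, 180].

### API

Orientations are given as a 3x3 rotation matrix whose columns are the frame's x, y, z axes.
In Python, from rig import env, imaging, close_job gives the robot as it stands.
- The arm moves only by the tool step_arm, never from a script. Its argument "steps" is one flat list of numbers, 7 for each row, row after row: the opening, from 0 (shut) to 1 (fully open), then the shift along the tool's x, y, z as a fraction of full scale, then the turn, a rotation vector about the tool's x, y, z as a fraction of full scale. A call has 1 to 10 rows; each row is the pose to reach, as a shift and turn from the pose commanded when the call began, along the tool's axes at that moment; what a row does not reach only later rows make up. Full scale, the value 1, is 0.3 m for a shift and 45 degrees for a turn. A row lasts 1/10 s, in which the tool goes at most 50 mm and 8.59 degrees, less where a joint would pass 70% of its speed; a pose out of reach is approached as far as the arm can. A call with a number of a shift or a turn outside -1 to 1 is refused whole. A call with a gripper value outside its range is refused whole. The fingers move at their own pace and stop on an object; "grip_force" is the grip in N (left out, the last holds). Time passes only in rows, so rows that repeat a pose let the fingers close. It gives the time, the measured TCP pose, the force and the opening at its end, in the units of the state.
- env.observe(): the state, without advancing time (a new reading comes with each control period).
- imaging.get_image(name): name is "scene" or "top" or "wrist"; returns (picture, depth): 420x560x3 uint8, blue, green, red; 420x560 float32, m along the optical axis (not along the pixel's ray), 0 where there is no reading.
- imaging.get_calibration(name): a dict with "camera_matrix" (3x3 intrinsics, pixels), "world_from_camera" (4x4, takes a point from camera to world coordinates). Camera axes: x right, y down, z forward; pixel columns grow to the right and rows downward; lengths in m; the calibration is good to about 2 mm. The wrist camera is an equidistant fisheye: a pixel r from the principal point sees the ray r / f radians off the axis. A picture is of the moment at which its call begins: read the wrist's pose just before it. get_calibration takes no time and is no camera call; for the wrist camera it gives the pose at the moment of the call.
- close_job(): hands the job in, once; it reports no verdict.
Trained networks look in the newest picture that a camera, given by its name, has taken for a name from the list of things; names that differ only in an ending like _2 or _b are one class to them, and where a whole thing is asked for, a point or a joint stands for the part that bears it (a point fixed in the world has none). Each returns a list of dicts, best first, with "score" (0 to 1); they miss things now and then, are a little off and sometimes report something else, mostly with a low value. They report only what shows in the picture. A call takes as long as a camera call. They do not tell look-alikes from the thing itself.
- imaging.spot_in(camera, target): "pixel" ([column, row] in pixels, amid what is visible of it).
- imaging.regions_of(camera, target): "mask" (420x560 bool, what is visible of it) and "pixel" ([column, row] in pixels, amid what is visible of it).
- imaging.pinpoint(camera, target): "pixel" ([column, row] in pixels: a listed point, or the origin of a listed thing).
The state is a dict: "time_s": time; "q": joint angles; "qvel": joint speeds; "joint_efforts": joint torques, N m; "position": TCP position; "tool_rot": TCP orientation; "ft_force": force on the tool from outside, world axes, zero at the start; "wrist_torque": the same for the moment, N m; "grip_width": finger opening in m.
Only numpy, scipy, OpenCV 4.12 (cv2) and the standard library are available. Lean on these libraries where they do the work, as an engineer would, in place of code of your own. Each camera call takes 0.05 s, during which the arm holds its last target.

## Working session

There is one attempt and no reset: what is moved stays moved. The work goes in short steps, Python scripts to look and compute and a tool call to move; the robot and the scene stay as the last step left them, time stands still between calls to the robot, and variables do not carry over. Pictures are saved under pics/ and viewed, and the job is handed in when it is done.

Besides the shell and the picture viewer there is one more tool, called after "Emit:" as name(argument=value, ...) on one line, values as JSON. step_arm: Moves the arm, as the interface text tells. Shift numbers are shares of 0.3 m and turn numbers shares of 45 degrees, none past 1 either way. Its arguments: {"type":"object","properties":{"steps":{"type":"array","items":{"type":"number"}},"grip_force":{"type":"number"}},"required":["steps"]}

```bash
ls; mkdir -p pics; python3 - <<'E'
from rig import env, imaging
import cv2
s=env.observe();print(s)
for n in ["scene","top","wrist"]:
    p,d=imaging.get_image(n);cv2.imwrite(f"pics/{n}0.png",p)
    c=imaging.get_calibration(n);print(n,c)
E
```

```text
pics
{'time_s': 0.0, 'q': array([ 6.10609874e+01,  2.18409598e+01,  7.43865821e+01,  1.43515322e-03,
        8.38577071e+01, -1.23365015e+01]), 'qvel': array([-0.00686282,  0.00136338,  0.04505591, -0.04947364, -0.00705091,
        0.08124261]), 'joint_efforts': array([-1.16376526e-03, -4.48455906e+01, -2.31272936e+01, -2.78422403e-04,
        4.80332295e-03, -3.67464438e-06]), 'position': array([0.15699334, 0.52677948, 0.21540132]), 'tool_rot': array([[-9.58309154e-01,  2.85732417e-01, -7.41744744e-04],
       [ 2.85733175e-01,  9.58308347e-01, -1.29004035e-03],
       [ 3.42213834e-04, -1.44819855e-03, -9.99998893e-01]]), 'ft_force': array([0.53417837, 1.16684515, 0.1308301 ]), 'wrist_torque': array([-0.03941699,  0.02779398, -0.01782136]), 'grip_width': 0.08530626624251038}
scene {'camera_matrix': array([[464.72741308,   0.        , 278.40876832],
       [  0.        , 464.72741308, 207.92052309],
       [  0.        ,   0.        ,   1.        ]]), 'world_from_camera': array([[-0.57712195,  0.55080807, -0.60294339,  1.29465257],
       [ 0.81662183,  0.39617873, -0.41972753,  0.5
[... 419 characters left out ...]
239148, -0.00539587,  0.01577895],
       [ 0.005612  , -0.10217469, -0.99475064,  1.63656265],
       [ 0.        ,  0.        ,  0.        ,  1.        ]])}
wrist {'camera_matrix': array([[325.1922621 ,   0.        , 280.54855566],
       [  0.        , 325.1922621 , 209.85344338],
       [  0.        ,   0.        ,   1.        ]]), 'world_from_camera': array([[ 2.86141287e-01,  9.23701434e-01,  2.54752478e-01,
         9.22071209e-02],
       [ 9.58186923e-01, -2.75567440e-01, -7.70740273e-02,
         5.45617142e-01],
       [-9.91901413e-04,  2.66154554e-01, -9.63929857e-01,
         3.73382666e-01],
       [ 0.00000000e+00,  0.00000000e+00,  0.00000000e+00,
         1.00000000e+00]])}
```

View pics/scene0.png

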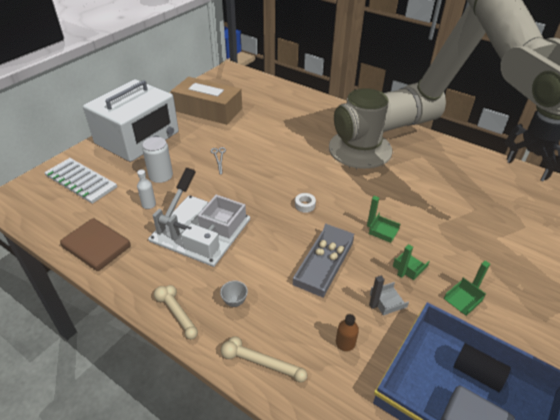

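View pics/top0.png

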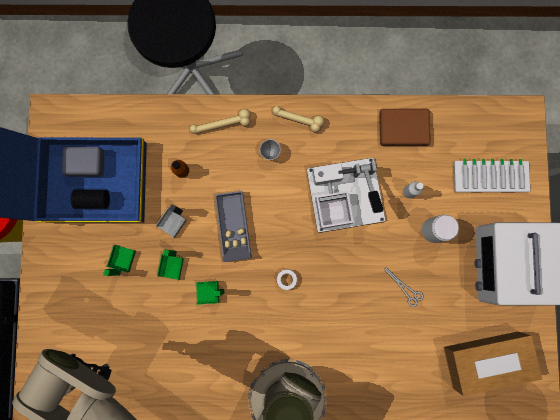

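View pics/wrist0.png

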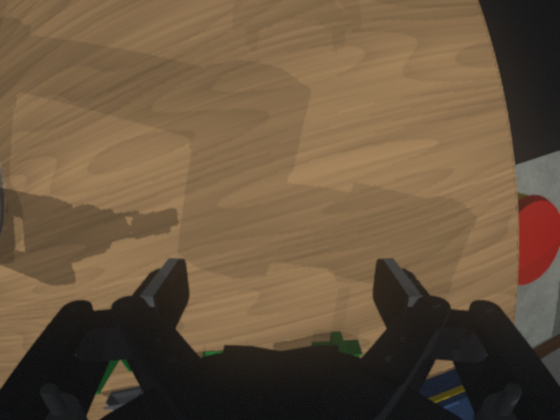

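```bash
cat > h.py <<'E'
import numpy as np, cv2
from rig import env, imaging
def cloud(n,d):
    c=imaging.get_calibration(n);K=c["camera_matrix"];T=c["world_from_camera"]
    v,u=np.mgrid[0:420,0:560]
    P=np.stack([(u-K[0,2])/K[0,0]*d,(v-K[1,2])/K[1,1]*d,d],-1)
    return P@T[:3,:3].T+T[:3,3]
def ray(n,uv,z):
    c=imaging.get_calibration(n);K=c["camera_matrix"];T=c["world_from_camera"]
    r=T[:3,:3]@np.array([(uv[0]-K[0,2])/K[0,0],(uv[1]-K[1,2])/K[1,1],1]);o=T[:3,3]
    return o+r*(z-o[2])/r[2]
def proj(n,p):
    c=imaging.get_calibration(n);K=c["camera_matrix"];T=c["world_from_camera"]
    q=T[:3,:3].T@(np.array(p)-T[:3,3]);return (K@q/q[2])[:2]
E
python3 - <<'E'
from h import *
Z={"scoop":0,"scoop_grip":.092,"scoop_pan":.01,"trough_floor":.008,"press":0,"chamber":.065,"lever_pad":.14,"piece1_c":.017}
for n in ["top","scene"]:
    p,d=imaging.get_image(n); np.savez(f"{n}0.npz",p=p,d=d,P=cloud(n,d))
    for k,z in Z.items():
        for r in imaging.pinpoint(n,k)[:6]:
            print(n,k,round(r["score"],2),np.round(r["pixel"],1),np.round(ray(n,r["pixel"],z),3))
p=cv2.imread("pics/top0.png")
cv2.imwrite("pics/topz.png",cv2.resize(p[150:290,140:400],None,fx=3,fy=3,interpolation=cv2.INTER_CUBIC))
p=cv2.imread("pics/scene0.png")
cv2.imwrite("pics/scz.png",cv2.resize(p[160:340,140:420],None,fx=2.8,fy=2.8,interpolation=cv2.INTER_CUBIC))
E
```

```text
top scoop 0.81 [120.9 256.9] [0.436 0.528 0.   ]
top scoop 0.75 [168.3 267.7] [0.402 0.376 0.   ]
top scoop 0.71 [172.9 226.5] [0.533 0.365 0.   ]
top scoop 0.66 [207.9 292.6] [0.324 0.249 0.   ]
top scoop_grip 0.87 [108.2 271.6] [0.391 0.536 0.092]
top scoop_grip 0.69 [174.6 209.2] [0.579 0.341 0.092]
top scoop_grip 0.65 [217.7 292.2] [0.33  0.207 0.092]
top scoop_pan 0.81 [208.  290.9] [0.33  0.248 0.01 ]
top scoop_pan 0.74 [169.9 267.4] [0.403 0.369 0.01 ]
top scoop_pan 0.69 [171.8 221.4] [0.549 0.367 0.01 ]
top scoop_pan 0.61 [121.8 255.4] [0.441 0.522 0.01 ]
top scoop_pan 0.36 [174.  210.4] [0.584 0.361 0.01 ]
top scoop_pan 0.26 [229.2 241.4] [0.486 0.183 0.01 ]
top trough_floor 0.68 [231.7 221.3] [0.55  0.176 0.008]
top trough_floor 0.61 [244.2 239.9] [0.49  0.136 0.008]
top trough_floor 0.46 [228.9 235.4] [0.505 0.184 0.008]
top press 0.94 [330.7 210.9] [ 0.585 -0.141  0.   ]
top press 0.72 [240.9 229.1] [0.525 0.147 0.   ]
top press 0.3 [167.9 221. ] [0.551 0.381 0.   ]
top chamber 0.77 [334.1 207.3] [ 0.589 -0.146  0.065]
top lever_pad 0.74 [375.8 194.9] [ 0.618 -0.262  0.14
[... 448 characters left out ...]
 [479.4 265.2] [0.389 0.528 0.092]
scene scoop_grip 0.6 [376.1 202.3] [0.327 0.214 0.092]
scene scoop_grip 0.36 [184.3 181.1] [ 0.577 -0.295  0.092]
scene scoop_pan 0.94 [390.8 298.5] [0.546 0.378 0.01 ]
scene scoop_pan 0.78 [409.4 262.8] [0.408 0.368 0.01 ]
scene scoop_pan 0.7 [382.3 224.5] [0.316 0.242 0.01 ]
scene scoop_pan 0.58 [461.9 293.4] [0.425 0.519 0.01 ]
scene trough_floor 0.8 [323.2 266.1] [0.553 0.182 0.008]
scene press 0.58 [220.8 225.2] [ 0.589 -0.151  0.   ]
scene press 0.38 [379.2 285.1] [ 0.517  0.332 -0.   ]
scene lever_pad 0.82 [183.9 179.7] [ 0.612 -0.254  0.14 ]
scene piece1_c 0.53 [222.  162.4] [ 0.368 -0.332  0.017]
scene piece1_c 0.5 [323.7 245.2] [0.494 0.147 0.017]
```

View pics/topz.png

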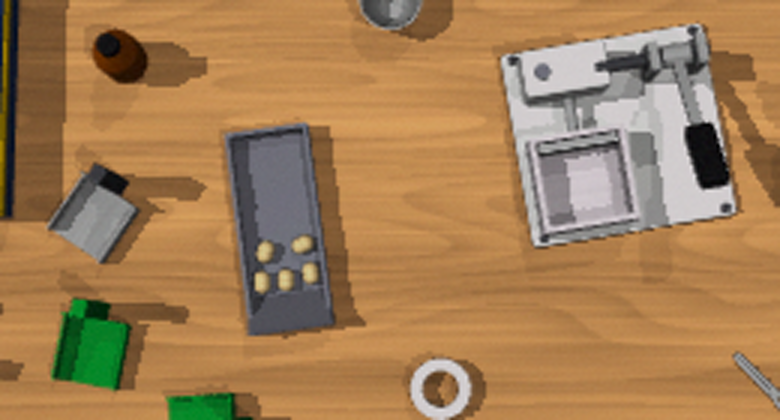

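View pics/scz.png

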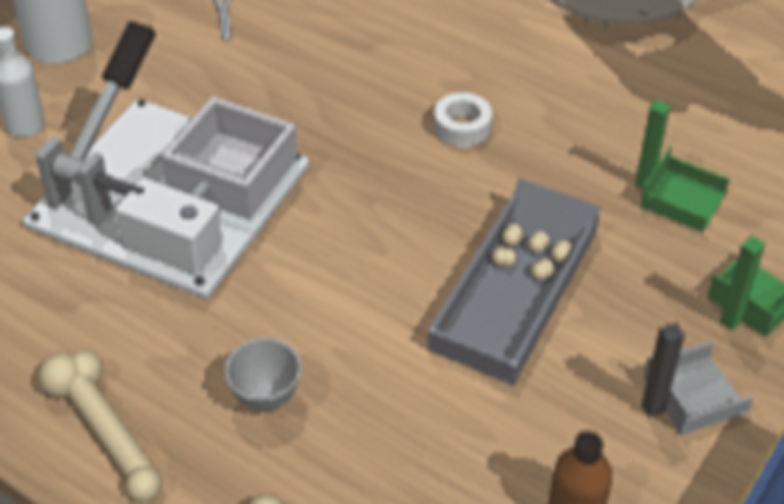

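```bash
python3 - <<'E'
from h import *
def rect(pts,name):
    r=cv2.minAreaRect(pts[:,:2].astype(np.float32)*1000);print(name,len(pts),np.round(r[0],1),np.round(r[1],1),round(r[2],1), "med z",np.median(pts[:,2]).round(4))
for n in ["top","scene"]:
    z=np.load(n+"0.npz");P=z["P"];p=z["p"]
    def reg(c,r,lo,hi):
        m=(np.hypot(P[...,0]-c[0],P[...,1]-c[1])<r)&(P[...,2]>lo)&(P[...,2]<hi)
        return P[m]
    print(n)
    rect(reg((.55,.178),.145,.02,.036),"trough rim")
    rect(reg((.55,.178),.145,.004,.05),"trough all")
    rect(reg((.589,-.146),.075,.058,.072),"chamber rim")
    rect(reg((.61,-.17),.175,.008,.024),"press base")
    rect(reg((.55,.37),.09,.008,.03),"scoop low")
    a=reg((.59,.352),.04,.09,.13);rect(a,"post top");
    a=reg((.59,-.26),.09,.09,.2);rect(a,"lever hi");print(a.mean(0))
    # bench check
    for nm in ["scoop","press","trough_floor","lever_pad"]:
        for r in imaging.regions_of(n,nm)[:5]:
            q=P[r["mask"]]; print(nm,round(r["score"],2),np.round(r["pixel"]),r["mask"].sum(),np.round(q.min(0),3),np.round(q.max(0),3))
    for nm in ["amber_bottle","tape_roll","spray_bottle","wipes_tub","pot","clamp"]:
        r=imaging.pinpoint(n,nm)
        if r: print(nm,round(r[0]["score"],2),np.round(ray(n,r[0]["pixel"],0),3))
E
```

```text
top
trough rim 542 [535.3 171.9] [214.5  89.5] 7.7 med z 0.028
trough all 2420 [553.5 177.7] [282.9 282.3] 81.6 med z 0.0096
chamber rim 316 [ 584.6 -146. ] [101.2 100.7] 9.8 med z 0.0644
press base 2676 [ 614.4 -175.6] [329.3 334.4] 49.3 med z 0.016
scoop low 143 [558.4 380.3] [151.  159.3] 7.8 med z 0.0141
post top 41 [582.1 345.4] [17.  18.1] 50.1 med z 0.1104
lever hi 295 [ 622.5 -255.2] [113.3  31.1] 11.2 med z 0.1388
[ 0.61071271 -0.2567618   0.1349231 ]
scoop 0.88 [115. 259.] 620 [ 0.38   0.016 -0.011] [0.471 0.584 1.637]
scoop 0.87 [208. 291.] 537 [ 0.288  0.016 -0.008] [0.418 0.288 1.637]
scoop 0.8 [171. 263.] 602 [ 0.366  0.016 -0.008] [0.457 0.412 1.637]
scoop 0.52 [171. 222.] 544 [ 0.418  0.016 -0.009] [0.596 0.415 1.637]
press 0.94 [344. 193.] 4539 [ 0.418 -0.31  -0.007] [0.763 0.016 1.637]
press 0.4 [438. 228.] 771 [ 0.484 -0.504  0.008] [ 0.561 -0.428  0.14 ]
trough_floor 0.73 [234. 224.] 1866 [ 0.418  0.016 -0.009] [0.649 0.229 1.637]
lever_pad 0.86 [371. 189.] 414 [ 0.569 -0.301  0.005] [ 0.736 -0.225  0.163]
lever_pad 0.42 [347. 192.] 4373 [ 0.418 -0.308 -0.001] [0.
[... 991 characters left out ...]
18. 251.] 41 [0.514 0.141 0.012] [0.532 0.161 0.029]
press 0.73 [196. 223.] 4945 [ 0.523 -0.35  -0.002] [1.295 0.549 0.976]
press 0.55 [324. 244.] 8 [0.491 0.142 0.023] [0.499 0.146 0.028]
trough_floor 0.95 [326. 263.] 2128 [ 0.428  0.117 -0.002] [1.295 0.549 0.976]
lever_pad 0.97 [181. 192.] 497 [ 0.542 -0.371 -0.002] [1.295 0.549 0.976]
lever_pad 0.55 [335. 254.] 38 [0.505 0.183 0.011] [0.524 0.198 0.029]
lever_pad 0.22 [160. 155.] 1018 [ 0.494 -0.522 -0.   ] [1.295 0.549 0.976]
amber_bottle 0.65 [0.725 0.344 0.   ]
tape_roll 0.81 [0.37  0.001 0.   ]
spray_bottle 0.58 [ 0.655 -0.39   0.   ]
wipes_tub 0.78 [ 0.523 -0.474  0.   ]
pot 0.85 [0.776 0.046 0.   ]
clamp 0.45 [ 0.356 -0.347  0.   ]
```

```bash
cat >> h.py <<'E'
from scipy.spatial.transform import Rotation as Ro
import json
def Rz(a): return Ro.from_euler('z',a,degrees=True).as_matrix()
def Ry(a): return Ro.from_euler('y',a,degrees=True).as_matrix()
S2T=np.diag([-1.,1,-1])   # tool axes in scoop frame
def toolR(yaw,tilt=0): # scoop yaw; tilt>0 = lip up (deg)
    return Rz(yaw)@Ry(tilt)@S2T
def go(pos,R,s=None):
    s=s or env.observe()
    json.dump([s["q"].tolist(),s["position"].tolist(),s["tool_rot"].tolist()],open("log.jsonl","a"));open("log.jsonl","a").write("\n")
    T=s["tool_rot"]; d=T.T@(np.array(pos)-s["position"]); rv=Ro.from_matrix(T.T@R).as_rotvec(degrees=True)
    print("t",round(s["time_s"],2),"pos",np.round(s["position"],4),"q",np.round(s["q"],1),"F",np.round(s["ft_force"],1),"w",round(s["grip_width"],4))
    print("row:",np.round(np.r_[d/.3,rv/45],4).tolist(),"dist",np.round(np.linalg.norm(d),4),"ang",np.round(np.linalg.norm(rv),1))
E
python3 - <<'E'
from h import *
go([.585,.348,.20],toolR(-29.5))
E
```

```text
t 2.05 pos [0.1572 0.5271 0.216 ] q [ 61.1  21.8  74.3  -0.   83.9 -12.3] F [-0.7  0.6  0.7] w 0.0856
row: [-1.5372, -0.1644, 0.0535, 0.0, 0.0, 0.2866] dist 0.4641 ang 12.9
```

Emit:
step_arm(steps=[1,-0.77,-0.08,0,0,0,0.14,1,-0.77,-0.08,0,0,0,0.14,1,-0.77,-0.08,0,0,0,0.14,1,-0.77,-0.08,0,0,0,0.14,1,-0.77,-0.08,0,0,0,0.14,1,-0.77,-0.08,0,0,0,0.14])

```text
time_s: 2.65
position: [0.3752, 0.4363, 0.2155]
tool_rot: [[-0.919, 0.394, 0.0], [0.394, 0.919, -0.001], [-0.001, -0.0, -1.0]]
ft_force: [0.3, 0.0, 0.6]
grip_width: 0.0853
```

```bash
python3 - <<'E'
from h import *
go([.585,.348,.20],toolR(-29.5))
E
```

```text
t 2.65 pos [0.3752 0.4363 0.2155] q [ 37.5  24.4  70.2  -0.   85.4 -29.3] F [0.3 0.  0.6] w 0.0853
row: [-0.7587, 0.0048, 0.0522, -0.0004, 0.0008, 0.1406] dist 0.2282 ang 6.3
```

Emit:
step_arm(steps=[1,-0.76,0.005,0,0,0,0.14,1,-0.76,0.005,0,0,0,0.14,1,-0.76,0.005,0,0,0,0.14,1,-0.76,0.005,0,0,0,0.14,1,-0.76,0.005,0,0,0,0.14,1,-0.76,0.005,0,0,0,0.14])

```text
time_s: 3.25
position: [0.5846, 0.3491, 0.2147]
tool_rot: [[-0.871, 0.491, -0.001], [0.491, 0.871, -0.001], [0.0, -0.001, -1.0]]
ft_force: [-1.1, 0.2, -0.4]
grip_width: 0.0857
```

```bash
python3 - <<'E'
from h import *
p,d=imaging.get_image("wrist");cv2.imwrite("pics/w1.png",p)
p,d=imaging.get_image("scene");cv2.imwrite("pics/s1.png",cv2.resize(p[130:350,250:530],None,fx=2.7,fy=2.7))
go([.585,.348,.09],toolR(-29.5))
E
```

```text
t 3.35 pos [0.5817 0.3511 0.2156] q [ 21.2  35.6  50.5   0.   94.  -39.6] F [-1.3  0.6  0.2] w 0.0855
row: [-0.0151, -0.0036, 0.4187, -0.0005, -0.0011, 0.0066] dist 0.1257 ang 0.3
```

View pics/w1.png

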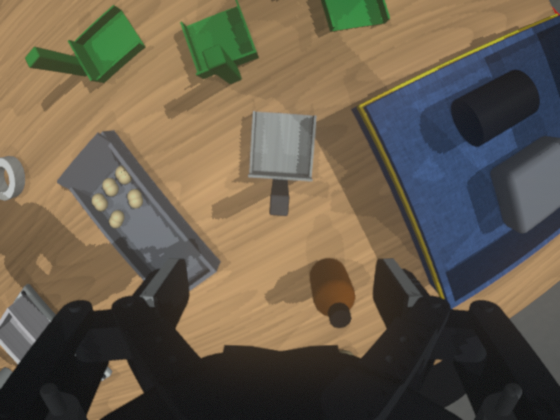

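View pics/s1.png

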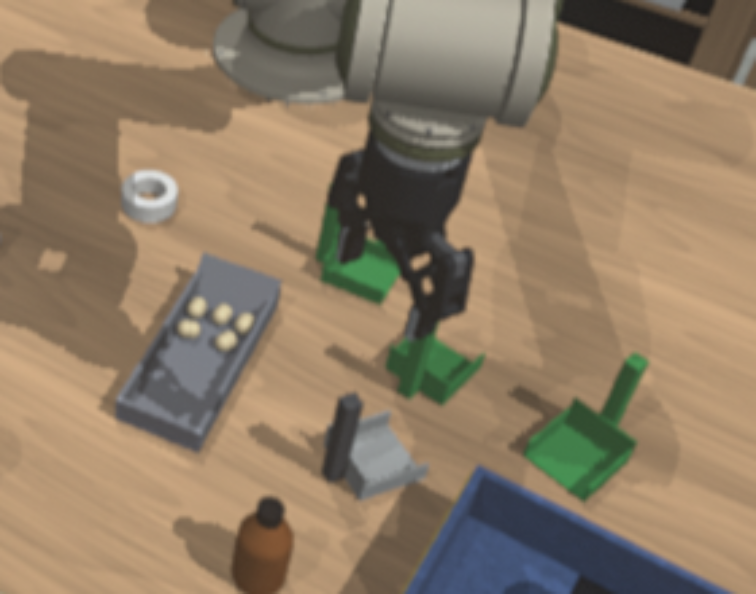

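Emit:
step_arm(steps=[1,-0.015,-0.004,0.42,0,0,0.007,1,-0.015,-0.004,0.42,0,0,0.007,1,-0.015,-0.004,0.42,0,0,0.007,1,-0.015,-0.004,0.42,0,0,0.007,1,-0.015,-0.004,0.42,0,0,0.007])

```text
time_s: 3.85
position: [0.5851, 0.3487, 0.0917]
tool_rot: [[-0.871, 0.491, 0.001], [0.491, 0.871, 0.001], [-0.001, 0.001, -1.0]]
ft_force: [0.2, 0.1, 1.1]
grip_width: 0.0856
```

```bash
python3 - <<'E'
from h import *
p,d=imaging.get_image("wrist");cv2.imwrite("pics/w2.png",p)
p,d=imaging.get_image("scene");cv2.imwrite("pics/s2.png",cv2.resize(p[220:350,310:450],None,fx=4,fy=4))
go([.585,.348,.09],toolR(-29.5))
E
```

```text
t 3.95 pos [0.5861 0.3485 0.0929] q [ 20.8  40.4  61.5   0.   77.8 -39.7] F [0.2 1.  0.3] w 0.0854
row: [0.0023, -0.0033, 0.0096, 0.0044, 0.0035, 0.0008] dist 0.0031 ang 0.3
```

View pics/w2.png

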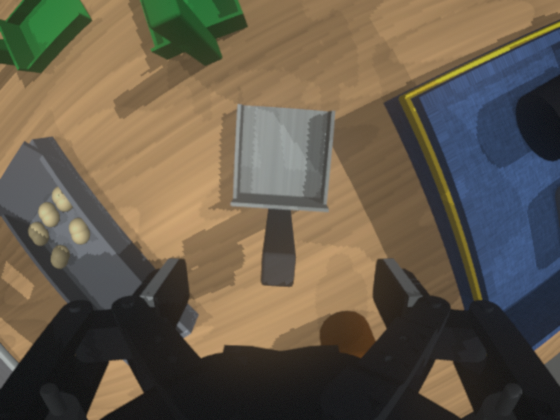

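View pics/s2.png

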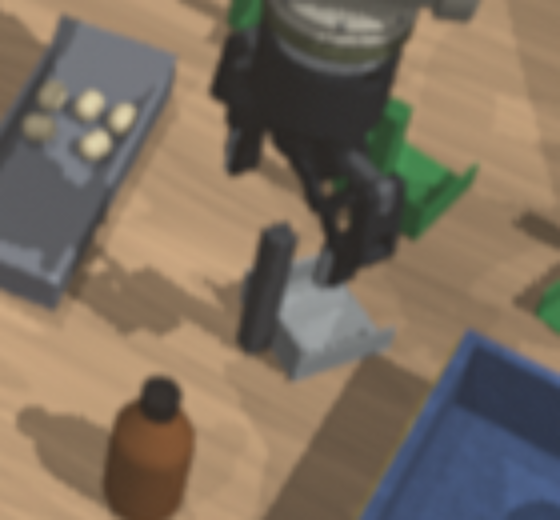

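```bash
python3 - <<'E'
from h import *
s=env.observe()
p=s["position"];R=s["tool_rot"]
print(p, "tcp in scene crop",(proj("scene",p)-[310,220])*4)
for z in [.0,.075,.092,.112]:
    print(z,(proj("scene",[.585,.348,z])-[310,220])*4)
c=imaging.get_calibration("wrist");K=c["camera_matrix"];T=c["world_from_camera"]
def fp(x):
    q=T[:3,:3].T@(np.array(x)-T[:3,3]);th=np.arctan2(np.hypot(q[0],q[1]),q[2]);e=q[:2]/np.hypot(*q[:2]);return K[0,0]*th*e+K[:2,2]
def fr(uv,z):
    e=(np.array(uv)-K[:2,2])/K[0,0];th=np.linalg.norm(e);r=np.r_[np.sin(th)*e/th,np.cos(th)];r=T[:3,:3]@r;return T[:3,3]+r*(z-T[2,3])/r[2]
print("tcp wrist",fp(p), "grip pred",fp([.585,.348,.112]),"base",fp([.585,.348,.0]))
for uv,z in [((278,283),.112),((278,258),.112),((278,270),.112),((240,104),.022),((332,110),.022),((234,204),.034),((328,208),.034)]: print(uv,fr(uv,z).round(4))
E
```

```text
[0.58608184 0.34850252 0.09287783] tcp in scene crop [273.42517545 251.88794362]
0.0 [250.88761951 342.30631526]
0.075 [268.9283449  268.83215406]
0.092 [273.24713092 251.24310632]
0.112 [278.4441829  230.07715943]
tcp wrist [281.94538711 253.40718718] grip pred [280.19064699 268.038068  ] base [279.84769008 206.41186417]
(278, 283) [0.5915 0.3431 0.112 ]
(278, 258) [0.58   0.3497 0.112 ]
(278, 270) [0.5854 0.3466 0.112 ]
(240, 104) [0.5021 0.3631 0.022 ]
(332, 110) [0.5371 0.4169 0.022 ]
(234, 204) [0.5599 0.3257 0.034 ]
(328, 208) [0.5945 0.381  0.034 ]
```

```bash
python3 - <<'E'
from h import *
go([.585,.3475,.09],toolR(-32.3))
E
```

```text
t 3.95 pos [0.5861 0.3485 0.0929] q [ 20.8  40.4  61.5   0.   77.8 -39.7] F [0.2 1.  0.3] w 0.0854
row: [0.0015, -0.0047, 0.0096, 0.0045, 0.0034, 0.0631] dist 0.0032 ang 2.8
```

Emit:
step_arm(steps=[1,0.002,-0.004,0.006,0,0,0.063,1,0.002,-0.004,0.006,0,0,0.063,0,0.002,-0.004,0.006,0,0,0.063,0,0.002,-0.004,0.006,0,0,0.063,0,0.002,-0.004,0.006,0,0,0.063,0,0.002,-0.004,0.006,0,0,0.063,0,0.002,-0.004,0.006,0,0,0.063,0,0.002,-0.004,0.006,0,0,0.063], grip_force=70)

```text
time_s: 4.75
position: [0.5847, 0.3468, 0.0885]
tool_rot: [[-0.845, 0.535, 0.001], [0.535, 0.845, 0.0], [-0.0, 0.001, -1.0]]
ft_force: [0.5, 0.9, 2.0]
grip_width: 0.0135
```

Emit:
step_arm(steps=[0,0,0,0,0,0,0,0,0,0,0,0,0,0,0,0,0,0,0,0,0])

```text
time_s: 5.05
position: [0.5847, 0.3468, 0.0884]
tool_rot: [[-0.845, 0.535, 0.001], [0.535, 0.845, 0.0], [-0.0, 0.001, -1.0]]
ft_force: [0.3, 0.2, 3.5]
grip_width: 0.0134
```

```bash
python3 - <<'E'
from h import *
p,d=imaging.get_image("wrist");cv2.imwrite("pics/w3.png",p)
for i in range(4): s=env.observe();print(s["position"],s["tool_rot"][:,0],s["grip_width"])
E
```

```text
[0.5847002  0.3467606  0.08845601] [-8.44760062e-01  5.35145090e-01 -4.12904341e-04] 0.013641291450478415
[0.5847002  0.3467606  0.08845601] [-8.44760062e-01  5.35145090e-01 -4.12904341e-04] 0.013641291450478415
[0.5847002  0.3467606  0.08845601] [-8.44760062e-01  5.35145090e-01 -4.12904341e-04] 0.013641291450478415
[0.5847002  0.3467606  0.08845601] [-8.44760062e-01  5.35145090e-01 -4.12904341e-04] 0.013641291450478415
```

View pics/w3.png

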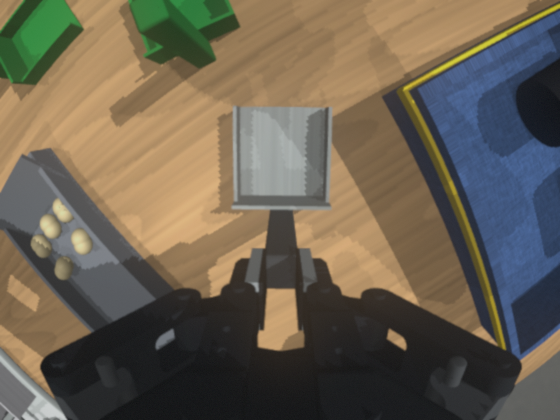

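```bash
cat >> h.py <<'E'
TR=np.array([.5545,.1752]);TY=8.0
def tl(x,y=0): # trough-local to world xy
    a=np.radians(TY);return TR+np.array([np.cos(a)*x-np.sin(a)*y,np.sin(a)*x+np.cos(a)*y])
GZ=.0885
E
python3 - <<'E'
from h import *
go([.585,.347,.19],toolR(-32.3))
go([*tl(.072),.19],toolR(TY))
E
```

```text
t 5.1 pos [0.5847 0.3468 0.0885] q [ 20.7  40.6  62.   -0.   77.4 -36.9] F [1.5 0.6 2.9] w 0.0136
row: [-0.0006, 0.0014, -0.3385, 0.0007, 0.0005, -0.0012] dist 0.1015 ang 0.1
t 5.1 pos [0.5847 0.3468 0.0885] q [ 20.7  40.6  62.   -0.   77.4 -36.9] F [1.5 0.6 2.9] w 0.0136
row: [-0.404, -0.3814, -0.3385, 0.0005, 0.0007, -0.8967] dist 0.1952 ang 40.4
```

Emit:
step_arm(steps=[0,0,0,-0.17,0,0,0,0,0,0,-0.338,0,0,0,0,-0.1,-0.1,-0.338,0,0,-0.19,0,-0.2,-0.2,-0.338,0,0,-0.38,0,-0.3,-0.3,-0.338,0,0,-0.57,0,-0.36,-0.34,-0.338,0,0,-0.76,0,-0.404,-0.381,-0.338,0,0,-0.897,0,-0.404,-0.381,-0.338,0,0,-0.897,0,-0.404,-0.381,-0.338,0,0,-0.897])

```text
time_s: 6.0
position: [0.6254, 0.1853, 0.1891]
tool_rot: [[-0.991, -0.137, -0.001], [-0.137, 0.991, 0.0], [0.001, 0.0, -1.0]]
ft_force: [-0.4, 0.5, -0.8]
grip_width: 0.0133
```

```bash
python3 - <<'E'
from h import *
p,d=imaging.get_image("wrist");cv2.imwrite("pics/w4.png",p)
go([*tl(.072),.12],toolR(TY))
c=imaging.get_calibration("wrist");K=c["camera_matrix"];T=c["world_from_camera"]
def fp(x):
    q=T[:3,:3].T@(np.array(x)-T[:3,3]);th=np.arctan2(np.hypot(q[0],q[1]),q[2]);e=q[:2]/np.hypot(*q[:2]);return K[0,0]*th*e+K[:2,2]
im=p.copy()
for y in (-.039,.039,-.044,.044):
    pts=np.array([fp([*tl(x,y),.03]) for x in np.linspace(-.085,.085,12)]).astype(int)
    cv2.polylines(im,[pts],False,(0,0,255),1)
cv2.imwrite("pics/w4o.png",im)
E
```

```text
t 6.05 pos [0.6253 0.1859 0.1892] q [  6.2  33.4  58.9   0.   87.8 -91.8] F [-0.1 -0.8 -0.8] w 0.0137
row: [-0.0016, -0.0025, 0.2307, 0.0004, -0.0013, -0.0016] dist 0.0692 ang 0.1
```

View pics/w4o.png

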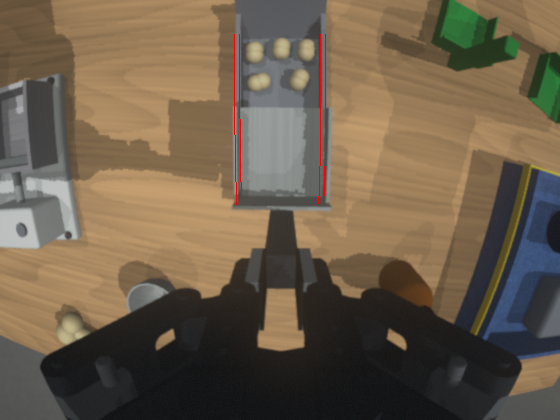

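```bash
cat >> h.py <<'E'
def wcal():
    c=imaging.get_calibration("wrist");return c["camera_matrix"],c["world_from_camera"]
def fp(x):
    K,T=wcal();q=T[:3,:3].T@(np.array(x)-T[:3,3]);th=np.arctan2(np.hypot(q[0],q[1]),q[2]);e=q[:2]/np.hypot(*q[:2]);return K[0,0]*th*e+K[:2,2]
def fr(uv,z):
    K,T=wcal();e=(np.array(uv)-K[:2,2])/K[0,0];th=np.linalg.norm(e);r=np.r_[np.sin(th)*e/th,np.cos(th)];r=T[:3,:3]@r;return T[:3,3]+r*(z-T[2,3])/r[2]
def w2t(p):
    a=np.radians(TY);d=np.array(p[:2])-TR;return np.array([np.cos(a)*d[0]+np.sin(a)*d[1],-np.sin(a)*d[0]+np.cos(a)*d[1]])
E
python3 - <<'E'
from h import *
for uv in [(259,82),(299,79),(256,51),(282,48),(307,49)]: print(w2t(fr(uv,.017)).round(4))
print("walls",[w2t(fr(uv,.03)).round(4) for uv in [(241,150),(320,150)]])
E
```

```text
[-0.0376 -0.0212]
[-0.0406  0.0188]
[-0.0702 -0.0242]
[-0.073   0.0019]
[-0.0723  0.0269]
walls [array([ 0.0305, -0.0384]), array([0.0306, 0.0388])]
```

Emit:
step_arm(steps=[0,-0.001,-0.0025,0.16,0,0,0,0,-0.001,-0.0025,0.26,0,0,0,0,-0.001,-0.0025,0.298,0,0,0,0,-0.001,-0.0025,0.298,0,0,0,0,-0.001,-0.0025,0.298,0,0,0])

```text
time_s: 6.55
position: [0.6268, 0.1851, 0.1018]
tool_rot: [[-0.99, -0.14, 0.002], [-0.14, 0.99, 0.0], [-0.002, -0.0, -1.0]]
ft_force: [-0.2, -0.7, -1.5]
grip_width: 0.0131
```

```bash
python3 - <<'E'
from h import *
p,d=imaging.get_image("wrist");cv2.imwrite("pics/w5.png",p)
go([*tl(.060),.0965],toolR(TY,-1))
E
```

```text
t 6.6 pos [0.6269 0.185  0.1021] q [  6.1  37.3  66.3  -0.   76.2 -91.9] F [ 0.1  0.2 -1.4] w 0.0136
row: [0.0436, 0.0013, 0.0185, -0.0002, -0.0184, 0.0004] dist 0.0142 ang 0.8
```

View pics/w5.png

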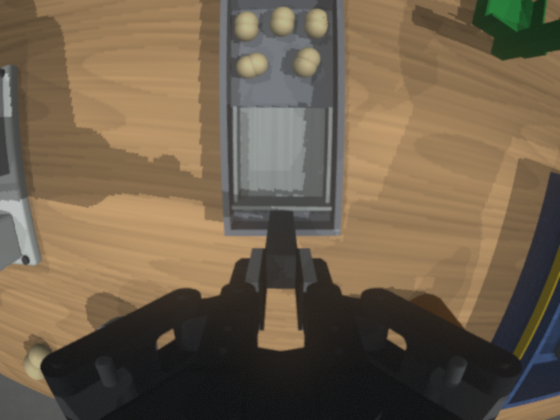

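Emit:
step_arm(steps=[0,0.01,0.001,0.015,0,-0.02,0,0,0.02,0.001,0.02,0,-0.02,0,0,0.02,0.001,0.02,0,-0.02,0,0,0.02,0.001,0.02,0,-0.02,0])

```text
time_s: 7.0
position: [0.6209, 0.1842, 0.0964]
tool_rot: [[-0.99, -0.139, 0.018], [-0.139, 0.99, 0.003], [-0.019, -0.0, -1.0]]
ft_force: [-0.1, 0.9, 6.7]
grip_width: 0.0135
```

```bash
python3 - <<'E'
from h import *
go([*tl(.0),.0960],toolR(TY,-1))
E
```

```text
t 7.0 pos [0.6209 0.1842 0.0964] q [  6.1  36.6  68.7   0.   73.6 -92. ] F [-0.1  0.9  6.7] w 0.0135
row: [0.2232, 0.0011, -0.003, -0.0001, 0.0016, 0.0002] dist 0.067 ang 0.1
```

Emit:
step_arm(steps=[0,0.035,0,-0.001,0,0,0,0,0.07,0,-0.0015,0,0,0,0,0.105,0.0005,-0.002,0,0,0,0,0.14,0.0007,-0.003,0,0,0,0,0.175,0.001,-0.0035,0,0,0,0,0.205,0.001,-0.004,0,0,0,0,0.205,0.001,-0.004,0,0,0])

```text
time_s: 7.7
position: [0.5592, 0.1757, 0.0964]
tool_rot: [[-0.99, -0.139, 0.018], [-0.139, 0.99, 0.002], [-0.018, -0.0, -1.0]]
ft_force: [-2.5, -0.8, 8.4]
grip_width: 0.0138
```

```bash
python3 - <<'E'
from h import *
p,d=imaging.get_image("wrist");cv2.imwrite("pics/w6.png",p)
go([*tl(-.006),.0960],toolR(TY,-1))
E
```

```text
t 7.75 pos [0.5594 0.1757 0.0964] q [  5.9  31.2  79.6   0.   68.3 -92.1] F [-1.8 -0.1  8.6] w 0.0134
row: [0.0363, 0.0005, 0.0006, -0.0004, 0.0001, 0.0003] dist 0.0109 ang 0.0
```

View pics/w6.png

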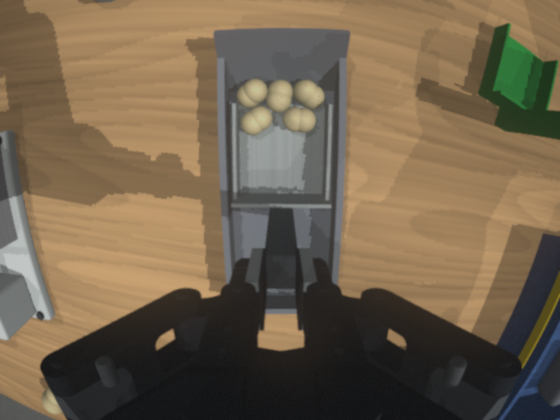

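Emit:
step_arm(steps=[0,0.018,0,0,0,0,0,0,0.034,0,0,0,0,0,0,0.034,0,0,0,0,0,0,0.034,0,-0.007,0,0.1,0,0,0.034,0,-0.015,0,0.2,0,0,0.034,0,-0.025,0,0.3,0,0,0.034,0,-0.035,0,0.4,0,0,0.034,0,-0.035,0,0.4,0])

```text
time_s: 8.55
position: [0.5501, 0.1743, 0.1044]
tool_rot: [[-0.946, -0.139, -0.291], [-0.133, 0.99, -0.041], [0.294, -0.0, -0.956]]
ft_force: [0.4, 0.3, -2.0]
grip_width: 0.0135
```

```bash
python3 - <<'E'
from h import *
p,d=imaging.get_image("wrist");cv2.imwrite("pics/w7.png",p)
s=env.observe();go([*(s["position"][:2]),.2],toolR(TY,17))
E
```

```text
t 8.6 pos [0.5496 0.1744 0.1044] q [  6.1  38.1  66.5  -0.6  92.5 -91.8] F [-0.5 -0.2 -1.7] w 0.0133
row: [0.0933, -0.0, -0.3048, -0.0001, -0.0004, 0.0] dist 0.0956 ang 0.0
```

View pics/w7.png

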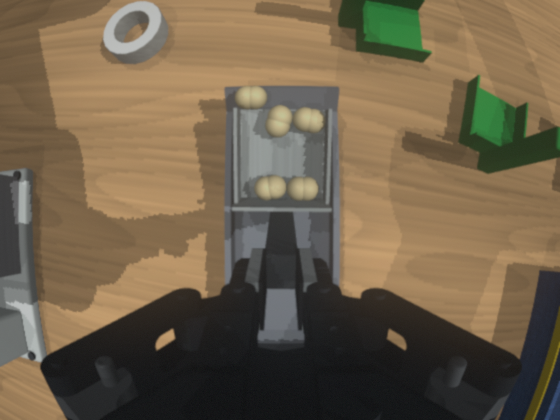

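Emit:
step_arm(steps=[0,0.012,0,-0.04,0,0.05,0,0,0.025,0,-0.08,0,0.05,0,0,0.038,0,-0.125,0,0.05,0,0,0.05,0,-0.165,0,0.05,0,0,0.062,0,-0.205,0,0.05,0,0,0.062,0,-0.205,0,0.05,0,0,0.062,0,-0.205,0,0.05,0])

```text
time_s: 9.3
position: [0.5491, 0.1744, 0.169]
tool_rot: [[-0.934, -0.139, -0.328], [-0.132, 0.99, -0.046], [0.331, 0.0, -0.944]]
ft_force: [0.1, -0.0, -2.5]
grip_width: 0.0133
```

```bash
python3 - <<'E'
from h import *
p,d=imaging.get_image("wrist");cv2.imwrite("pics/w8.png",p)
s=env.observe();go([*(s["position"][:2]),.2],toolR(TY,17))
E
```

```text
t 9.35 pos [0.549  0.1743 0.1686] q [  6.1  36.1  59.7  -0.6 103.5 -91.9] F [ 0.2 -0.1 -1.6] w 0.0135
row: [0.0348, 0.0, -0.0988, -0.0001, -0.053, 0.0002] dist 0.0314 ang 2.4
```

View pics/w8.png

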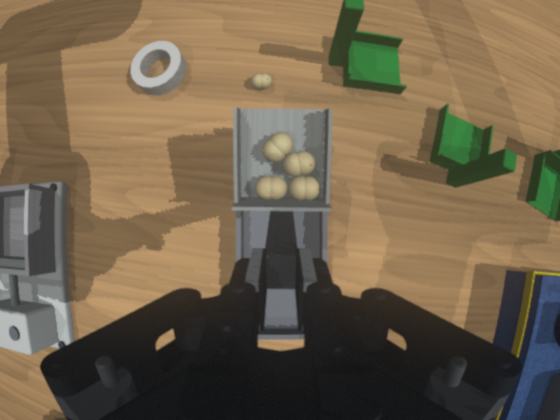

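```bash
cat > kin.py <<'E'
import numpy as np, json
from scipy.optimize import least_squares
from scipy.spatial.transform import Rotation as Ro
def R(ax,a): return Ro.from_euler(ax,a,degrees=True).as_matrix()
def fk(q,p):
    d1,a1,L2,a3,L3,L6,o6=p
    M=R('z',q[0]); x=M@np.array([a1,0,d1])
    M=M@R('y',q[1]); x=x+M@np.array([0,0,L2])
    M=M@R('y',q[2]); x=x+M@np.array([a3,0,L3])
    M=M@R('z',S4*q[3])@R('y',q[4]); M=M@R('z',S6*q[5]+o6); x=x+M@np.array([0,0,L6])
    return x,M
S4=1;S6=1
D=[json.loads(l) for l in open('log.jsonl') if l.strip()]
def fit():
    global S4,S6
    best=None
    for S4_ in(1,-1):
        for S6_ in (1,-1):
            for o in (0,90,180,-90):
                S4,S6=S4_,S6_
                f=lambda p:np.concatenate([np.r_[(fk(q,p)[0]-x),0.2*(fk(q,p)[1]-np.array(T)).ravel()] for q,x,T in D])
                r=least_squares(f,[.3,0,.4,0,.4,.25,o])
                if best is None or r.cost<best[0].cost: best=(r,S4,S6)
    r,S4,S6=best; return r
if __name__=="__main__":
    r=fit();print(r.cost,S4,S6,r.x.round(4),len(D));print(np.abs(r.fun).max())
E
python3 kin.py
```

```text
0.08854040790990036 -1 1 [ 1.41900e-01 -5.00000e-04  5.39300e-01  1.04000e-01  3.50800e-01
  2.85500e-01  9.00287e+01] 13
0.11708553952407999
```

```bash
python3 - <<'E'
import kin
from kin import *
r=fit();p=r.x
for q,x,T in D:
    a,b=fk(q,p);print(np.round(q,1),np.round((a-x)*1000,1),np.round(Ro.from_matrix(b.T@np.array(T)).magnitude()*57.3,2), np.round(T,2)[:, 0])
E
```

```text
[ 61.1  21.8  74.3  -0.   83.9 -12.3] [ 1.029e+02 -5.670e+01  1.000e-01] 0.03 [-0.96  0.29 -0.  ]
[ 37.5  24.4  70.2  -0.   85.4 -29.3] [ 71.6 -92.7   0.1] 0.09 [-0.92  0.39 -0.  ]
[ 21.2  35.6  50.5   0.   94.  -39.6] [ 4.320e+01 -1.095e+02 -1.000e-01] 0.06 [-0.87  0.49  0.  ]
[ 20.8  40.4  61.5   0.   77.8 -39.7] [  42.5 -109.6   -0.2] 0.03 [-0.87  0.49 -0.  ]
[ 20.8  40.4  61.5   0.   77.8 -39.7] [  42.5 -109.6   -0.2] 0.03 [-0.87  0.49 -0.  ]
[ 20.7  40.6  62.   -0.   77.4 -36.9] [  42.2 -109.7   -0.2] 0.03 [-0.84  0.54 -0.  ]
[ 20.7  40.6  62.   -0.   77.4 -36.9] [  42.2 -109.7   -0.2] 0.03 [-0.84  0.54 -0.  ]
[  6.2  33.4  58.9   0.   87.8 -91.8] [ 1.330e+01 -1.169e+02 -1.000e-01] 0.04 [-0.99 -0.14  0.  ]
[  6.1  37.3  66.3  -0.   76.2 -91.9] [ 1.310e+01 -1.168e+02 -1.000e-01] 0.03 [-0.99 -0.14 -0.  ]
[  6.1  36.6  68.7   0.   73.6 -92. ] [ 1.320e+01 -1.171e+02 -1.000e-01] 0.07 [-0.99 -0.14 -0.02]
[  5.9  31.2  79.6   0.   68.3 -92.1] [  12.5 -117.     0. ] 0.04 [-0.99 -0.14 -0.02]
[  6.1  38.1  66.5  -0.6  92.5 -91.8] [   8.8 -111.8    0.4] 1.11 [-0.95 -0.13  0.29]
[  6.1  36.1  59.7  -0.6 103.5 -91.9] [   8.4 -111.2    0.6] 1.27 [-0.93 -0.13  0.33]
```

```bash
cat > kin.py <<'E'
import numpy as np, json
from scipy.optimize import least_squares
from scipy.spatial.transform import Rotation as Ro
def R(ax,a): return Ro.from_euler(ax,a,degrees=True).as_matrix()
S4,S6=-1,1
def fk(q,p):
    d1,a1,L2,a3,L3,L6,o6,y1,y5=p
    M=R('z',q[0]); x=M@np.array([a1,y1,d1])
    M=M@R('y',q[1]); x=x+M@np.array([0,0,L2])
    M=M@R('y',q[2]); x=x+M@np.array([a3,0,L3])
    M=M@R('z',S4*q[3]); x=x+M@np.array([0,y5,0])
    M=M@R('y',q[4]); M=M@R('z',S6*q[5]+o6); x=x+M@np.array([0,0,L6])
    return x,M
D=[json.loads(l) for l in open('log.jsonl') if l.strip()]
def fit():
    global S4
    best=None
    for S4_ in(1,-1):
                S4=S4_
                f=lambda p:np.r_[np.concatenate([np.r_[(fk(q,p)[0]-x),0.2*(fk(q,p)[1]-np.array(T)).ravel()] for q,x,T in D]),1e-3*p[7],1e-3*p[3]]
                r=least_squares(f,[.14,0,.54,0.1,.35,.28,90,0,0])
                if best is None or r.cost<best[0].cost: best=(r,S4)
    r,S4=best; return r
LIM=np.array([[-178.18,178.18],[-50.72,133.34],[12.68,142.11],[-81.47,261.47],[9.98,163.14],[-165.26,165.26]])
def ik(pos,Rm,q0,p):
    f=lambda q:np.r_[(fk(q,p)[0]-pos)*10,(fk(q,p)[1]-Rm).ravel()]
    r=least_squares(f,np.clip(q0,LIM[:,0]+.01,LIM[:,1]-.01),bounds=(LIM[:,0],LIM[:,1]),x_scale=10.);return r.x,np.abs(r.fun).max()
if __name__=="__main__":
    r=fit();p=r.x;print(r.cost,S4,r.x.round(4))
    for q,x,T in D:
        a,b=fk(q,p);print(np.round((a-x)*1000,1),np.round(Ro.from_matrix(b.T@np.array(T)).magnitude()*57.3,2))
E
python3 kin.py
```

```text
1.2171025049707237e-08 1 [1.301e-01 0.000e+00 5.371e-01 1.030e-01 3.508e-01 2.728e-01 9.000e+01
 1.169e-01 6.000e-04]
[0. 0. 0.] 0.0
[0. 0. 0.] 0.0
[-0. -0.  0.] 0.0
[0. 0. 0.] 0.0
[0. 0. 0.] 0.0
[0. 0. 0.] 0.0
[0. 0. 0.] 0.0
[-0. -0.  0.] 0.0
[0. 0. 0.] 0.0
[0. 0. 0.] 0.0
[0. 0. 0.] 0.0
[-0. -0. -0.] 0.0
[-0. -0. -0.] 0.0
```

```bash
cat >> kin.py <<'E'
S2T=np.diag([-1.,1,-1])
def scoopR(yaw,tilt): return R('z',yaw)@R('y',tilt)
CH=np.array([.586,-.145])
def dump_pose(yaw,tilt,back=.025,zl=.075):
    Rs=scoopR(yaw,tilt); e=R('z',yaw)[:, 0]  # scoop +x, horizontal
    lip=np.r_[CH+e[:2]*back,zl]
    return lip+Rs@np.array([.079,0,.0885]),Rs@S2T
E
python3 - <<'E'
from kin import *
import kin
p=fit().x
q0=np.array(D[-1][0])
for yaw in range(-100,31,10):
    q=q0.copy();out=[]
    # level first, high
    for t in (10,-10,-20,-30,-40,-50,-60,-70):
        pos,Rm=dump_pose(yaw,t,zl=.085); q,e=ik(pos,Rm,q,p)
        out.append((t,np.round(e,3)))
    print(yaw,[o for o in out],np.round(q,0),np.round(pos,3))
E
```

```text
-100 [(10, np.float64(0.0)), (-10, np.float64(0.0)), (-20, np.float64(0.0)), (-30, np.float64(0.0)), (-40, np.float64(0.0)), (-50, np.float64(0.0)), (-60, np.float64(0.0)), (-70, np.float64(0.0))] [  2.  43.  72. -67.  92.  27.] [ 0.591 -0.114  0.19 ]
-90 [(10, np.float64(0.0)), (-10, np.float64(0.0)), (-20, np.float64(0.0)), (-30, np.float64(0.0)), (-40, np.float64(0.0)), (-50, np.float64(0.0)), (-60, np.float64(0.0)), (-70, np.float64(0.0))] [  2.  39.  81. -71.  82.  29.] [ 0.586 -0.114  0.19 ]
-80 [(10, np.float64(0.0)), (-10, np.float64(0.0)), (-20, np.float64(0.0)), (-30, np.float64(0.0)), (-40, np.float64(0.0)), (-50, np.float64(0.0)), (-60, np.float64(0.0)), (-70, np.float64(0.0))] [  2.  35.  89. -77.  73.  31.] [ 0.581 -0.114  0.19 ]
-70 [(10, np.float64(0.0)), (-10, np.float64(0.0)), (-20, np.float64(0.0)), (-30, np.float64(0.0)), (-40, np.float64(0.0)), (-50, np.float64(0.0)), (-60, np.float64(0.0)), (-70, np.float64(0.034))] [  1.  32.  96. -81.  63.  31.] [ 0.575 -0.116  0.19 ]
-60 [(10, np.float64(0.0)), (-10, np.float64(0.0)), (-20, np.float64(0.0)), (-30, np.float64(
[... 1794 characters left out ...]
t64(0.0)), (-40, np.float64(0.0)), (-50, np.float64(0.082)), (-60, np.float64(0.214)), (-70, np.float64(0.359))] [ -40.   13.  106.   54.   37. -165.] [ 0.555 -0.15   0.19 ]
20 [(10, np.float64(0.0)), (-10, np.float64(0.0)), (-20, np.float64(0.0)), (-30, np.float64(0.0)), (-40, np.float64(0.022)), (-50, np.float64(0.138)), (-60, np.float64(0.27)), (-70, np.float64(0.413))] [ -43.   16.  100.   50.   49. -165.] [ 0.557 -0.156  0.19 ]
30 [(10, np.float64(0.0)), (-10, np.float64(0.0)), (-20, np.float64(0.0)), (-30, np.float64(0.0)), (-40, np.float64(0.086)), (-50, np.float64(0.203)), (-60, np.float64(0.332)), (-70, np.float64(0.469))] [ -45.   19.   94.   48.   61. -165.] [ 0.559 -0.161  0.19 ]
```

```bash
cat > path.py <<'E'
from h import *
import kin
P=kin.fit().x
from scipy.spatial.transform import Slerp
def rows(wps,grip=0):
    """wps: list of (pos,R) in world absolute; prints rows from current pose"""
    s=env.observe();T=s["tool_rot"];x0=s["position"];q=s["q"];out=[]
    pp,pR,pq=x0,T,q
    for pos,Rm in wps:
        d=T.T@(np.array(pos)-x0)/.3; rv=Ro.from_matrix(T.T@Rm).as_rotvec(degrees=True)/45
        q,e=kin.ik(np.array(pos),Rm,q,P)
        st=np.linalg.norm(np.array(pos)-pp)*1000; an=Ro.from_matrix(pR.T@Rm).magnitude()*57.3
        flag="" if max(abs(d).max(),abs(rv).max())<=1 else " OUT"
        out+= [grip]+np.round(np.r_[d,rv],3).tolist()
        print(np.round(pos,3),"step mm %.0f deg %.1f ikerr %.3f dq %.0f"%(st,an,e,abs(q-pq).max()),np.round(q),flag); pp,pR,pq=np.array(pos),Rm,q
    print("t",s["time_s"],"\n",[float(o) if o else 0 for o in out])
E
python3 - <<'E'
from path import *
p=env.observe()["position"]
pt,Rt=kin.dump_pose(-50,15,back=.012,zl=.14)
a=np.array([p[0]+.01,p[1]-.03,.24])
w=[(np.array([*p[:2],.205]),toolR(8,19)),(a,toolR(2,19))]
b=a
for k in range(1,9):
    w.append((a+(pt-a)*k/8,toolR(2-52*k/8,19-4*k/8)))
rows(w)
E
```

```text
[0.549 0.174 0.205] step mm 36 deg 0.4 ikerr 0.000 dq 4 [  6.  35.  57.  -1. 108. -92.] 
[0.559 0.144 0.24 ] step mm 47 deg 6.0 ikerr 0.000 dq 5 [  3.  34.  53.   0. 113. -89.] 
[0.571 0.098 0.236] step mm 49 deg 6.5 ikerr 0.000 dq 5 [ -2.  34.  53.   1. 112. -88.] 
[0.584 0.051 0.231] step mm 49 deg 6.5 ikerr 0.000 dq 5 [ -7.  34.  53.   1. 111. -86.] 
[0.596 0.004 0.227] step mm 49 deg 6.5 ikerr 0.000 dq 5 [-12.  35.  52.   2. 111. -84.] 
[ 0.608 -0.043  0.223] step mm 49 deg 6.5 ikerr 0.000 dq 4 [-16.  36.  50.   2. 111. -82.] 
[ 0.621 -0.09   0.218] step mm 49 deg 6.5 ikerr 0.000 dq 4 [-20.  38.  47.   3. 111. -79.] 
[ 0.633 -0.137  0.214] step mm 49 deg 6.5 ikerr 0.000 dq 4 [-24.  40.  44.   4. 112. -76.]  OUT
[ 0.645 -0.183  0.209] step mm 49 deg 6.5 ikerr 0.000 dq 5 [-28.  43.  39.   5. 113. -73.]  OUT
[ 0.657 -0.23   0.205] step mm 49 deg 6.5 ikerr 0.000 dq 6 [-31.  46.  33.   5. 115. -69.]  OUT
t 9.35 
 [0, 0.04, 0, -0.115, 0, -0.009, 0, 0, 0.061, -0.104, -0.231, -0.044, -0.009, 0.126, 0, 0.038, -0.264, -0.223, -0.09, -0.02, 0.263, 0, 0.016, -0.424, -0.216, -0.135, -0.031, 0.4, 0, -0.007, -0.584, -0.209, -0.179, -0.041, 0.538, 0, -0.03, -0.745, -0.201, -0.222, -0.052, 0.676, 0, -0.052, -0.905, -0.194, -0.264, -0.062, 0.814, 0, -0.075, -1.065, -0.186, -0.304, -0.071, 0.953, 0, -0.098, -1.225, -0.179, -0.343, -0.08, 1.092, 0, -0.12, -1.386, -0.171, -0.381, -0.089, 1.232]
```

Emit:
step_arm(steps=[0,0.02,0,-0.06,0,0,0,0,0.04,0,-0.115,0,0,0,0,0.05,-0.05,-0.17,-0.02,0,0.06,0,0.06,-0.1,-0.23,-0.04,-0.01,0.13,0,0.05,-0.18,-0.23,-0.07,-0.01,0.2,0,0.04,-0.26,-0.225,-0.09,-0.02,0.26,0,0.03,-0.34,-0.22,-0.11,-0.025,0.33,0,0.016,-0.42,-0.215,-0.135,-0.03,0.4,0,0.016,-0.46,-0.215,-0.145,-0.03,0.43,0,0.016,-0.46,-0.215,-0.145,-0.03,0.43])

```text
time_s: 10.35
position: [0.5851, 0.0388, 0.2308]
tool_rot: [[-0.928, 0.217, -0.303], [0.206, 0.976, 0.067], [0.31, -0.0, -0.951]]
ft_force: [-0.2, 0.7, -1.6]
grip_width: 0.0137
```

```bash
python3 - <<'E'
from path import *
pt,Rt=kin.dump_pose(-50,15,back=.012,zl=.14)
a=env.observe()["position"]
R0=env.observe()["tool_rot"];e=Ro.from_matrix(R0@S2T).as_euler('ZYX',degrees=True);print(e)
rows([(a+(pt-a)*k/10,toolR(e[0]+(-50-e[0])*k/10,e[1]+(15-e[1])*k/10)) for k in range(1,11)])
p,d=imaging.get_image("wrist");cv2.imwrite("pics/w9.png",p)
E
```

```text
[-12.52810463  18.06044101  -0.02735909]
[0.592 0.012 0.228] step mm 28 deg 3.8 ikerr 0.000 dq 3 [-11.  35.  52.   2. 111. -84.] 
[ 0.6   -0.015  0.226] step mm 28 deg 3.8 ikerr 0.000 dq 3 [-14.  35.  51.   2. 111. -83.] 
[ 0.607 -0.042  0.223] step mm 28 deg 3.8 ikerr 0.000 dq 2 [-16.  36.  50.   2. 111. -82.] 
[ 0.614 -0.069  0.221] step mm 28 deg 3.8 ikerr 0.000 dq 2 [-19.  37.  49.   3. 111. -80.] 
[ 0.621 -0.096  0.218] step mm 28 deg 3.8 ikerr 0.000 dq 2 [-21.  38.  47.   3. 111. -79.] 
[ 0.629 -0.123  0.215] step mm 28 deg 3.8 ikerr 0.000 dq 2 [-23.  39.  45.   4. 112. -77.] 
[ 0.636 -0.15   0.213] step mm 28 deg 3.8 ikerr 0.000 dq 2 [-25.  41.  42.   4. 112. -75.] 
[ 0.643 -0.176  0.21 ] step mm 28 deg 3.8 ikerr 0.000 dq 3 [-27.  42.  40.   4. 113. -74.] 
[ 0.65  -0.203  0.208] step mm 28 deg 3.8 ikerr 0.000 dq 3 [-29.  44.  37.   5. 114. -71.] 
[ 0.657 -0.23   0.205] step mm 28 deg 3.8 ikerr 0.000 dq 3 [-31.  46.  33.   5. 115. -69.] 
t 10.35 
 [0, -0.044, -0.082, -0.005, -0.026, -0.007, 0.079, 0, -0.087, -0.165, -0.01, -0.051, -0.014, 0.159, 0, -0.131, -0.247, -0.015, -0.076, -0.02, 0.238, 0, -0.174, -0.329, -0.02, -0.1, -0.027, 0.318, 0, -0.218, -0.411, -0.026, -0.124, -0.034, 0.398, 0, -0.261, -0.494, -0.031, -0.148, -0.04, 0.477, 0, -0.305, -0.576, -0.036, -0.171, -0.047, 0.558, 0, -0.348, -0.658, -0.041, -0.194, -0.053, 0.638, 0, -0.392, -0.741, -0.046, -0.216, -0.059, 0.718, 0, -0.435, -0.823, -0.051, -0.238, -0.065, 0.798]
```

View pics/w9.png

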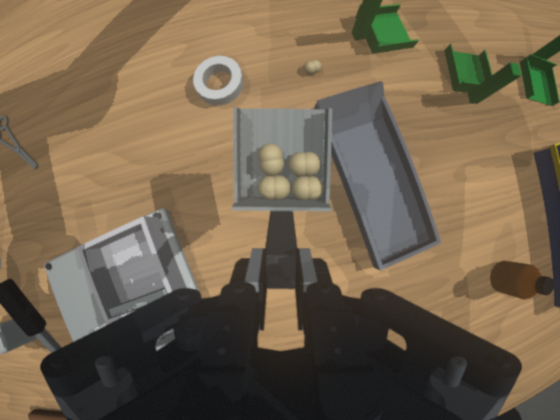

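```bash
python3 - <<'E'
from path import *
pt,Rt=kin.dump_pose(-40,15,back=.012,zl=.165)
a=env.observe()["position"]
R0=env.observe()["tool_rot"];e=Ro.from_matrix(R0@S2T).as_euler('ZYX',degrees=True);print(e)
rows([(a+(pt-a)*k/9,toolR(e[0]+(-40-e[0])*k/9,e[1]+(15-e[1])*k/9)) for k in range(1,10)])
E
```

```text
[-1.23975183e+01  1.80415285e+01  3.22499117e-03]
[0.595 0.012 0.231] step mm 30 deg 3.1 ikerr 0.000 dq 3 [-11.  35.  51.   1. 111. -85.] 
[ 0.604 -0.017  0.231] step mm 30 deg 3.1 ikerr 0.000 dq 3 [-14.  36.  50.   2. 112. -85.] 
[ 0.614 -0.045  0.231] step mm 30 deg 3.1 ikerr 0.000 dq 2 [-16.  37.  47.   2. 113. -84.] 
[ 0.623 -0.074  0.231] step mm 30 deg 3.1 ikerr 0.000 dq 2 [-18.  38.  45.   2. 113. -83.] 
[ 0.633 -0.102  0.231] step mm 30 deg 3.1 ikerr 0.000 dq 3 [-21.  40.  42.   2. 114. -82.] 
[ 0.642 -0.131  0.23 ] step mm 30 deg 3.1 ikerr 0.000 dq 3 [-23.  41.  39.   2. 116. -81.] 
[ 0.652 -0.159  0.23 ] step mm 30 deg 3.1 ikerr 0.000 dq 4 [-25.  43.  35.   3. 117. -80.] 
[ 0.662 -0.188  0.23 ] step mm 30 deg 3.1 ikerr 0.000 dq 4 [-27.  45.  31.   3. 119. -79.] 
[ 0.671 -0.216  0.23 ] step mm 30 deg 3.1 ikerr 0.000 dq 5 [-29.  48.  26.   3. 121. -77.] 
t 10.4 
 [0, -0.049, -0.086, -0.016, -0.021, -0.008, 0.065, 0, -0.098, -0.172, -0.031, -0.041, -0.015, 0.13, 0, -0.148, -0.258, -0.047, -0.062, -0.022, 0.195, 0, -0.197, -0.344, -0.062, -0.081, -0.03, 0.26, 0, -0.246, -0.43, -0.078, -0.101, -0.037, 0.326, 0, -0.295, -0.516, -0.094, -0.12, -0.045, 0.391, 0, -0.344, -0.602, -0.109, -0.138, -0.052, 0.457, 0, -0.393, -0.687, -0.125, -0.157, -0.059, 0.522, 0, -0.443, -0.773, -0.14, -0.174, -0.066, 0.588]
```

Emit:
step_arm(steps=[0,-0.03,-0.05,-0.01,-0.01,-0.005,0.04,0,-0.08,-0.14,-0.025,-0.03,-0.01,0.1,0,-0.13,-0.23,-0.04,-0.055,-0.02,0.17,0,-0.18,-0.315,-0.057,-0.075,-0.027,0.24,0,-0.23,-0.4,-0.073,-0.095,-0.035,0.305,0,-0.28,-0.49,-0.09,-0.115,-0.042,0.37,0,-0.33,-0.575,-0.105,-0.132,-0.05,0.44,0,-0.38,-0.66,-0.12,-0.15,-0.057,0.505,0,-0.425,-0.74,-0.135,-0.167,-0.064,0.565,0,-0.443,-0.773,-0.14,-0.174,-0.066,0.588])

```text
time_s: 11.4
position: [0.6717, -0.2186, 0.2296]
tool_rot: [[-0.738, 0.645, -0.198], [0.623, 0.764, 0.166], [0.258, -0.001, -0.966]]
ft_force: [0.0, -0.1, -2.3]
grip_width: 0.0136
```

```bash
python3 - <<'E'
from path import *
p,d=imaging.get_image("wrist");cv2.imwrite("pics/w10.png",p)
p,d=imaging.get_image("scene");cv2.imwrite("pics/s10.png",cv2.resize(p[100:310,90:370],None,fx=2.7,fy=2.7))
rows([(lambda r:r)(kin.dump_pose(-40,t,back=b,zl=z)) for t,b,z in [(9,.012,.15),(3,.012,.135),(-3,.012,.125),(-9,.014,.115),(-15,.016,.105),(-21,.018,.095),(-28,.02,.09),(-36,.02,.088),(-44,.02,.085),(-50,.02,.085),(-55,.02,.085)]])
E
```

```text
[ 0.666 -0.212  0.225] step mm 10 deg 6.0 ikerr 0.000 dq 11 [-28.  43.  36.   2. 110. -78.] 
[ 0.659 -0.206  0.219] step mm 10 deg 6.0 ikerr 0.000 dq 11 [-27.  38.  45.   1. 100. -77.] 
[ 0.652 -0.2    0.218] step mm 9 deg 6.0 ikerr 0.000 dq 10 [-27.  34.  53.  -1.  90. -77.] 
[ 0.646 -0.195  0.215] step mm 9 deg 6.0 ikerr 0.000 dq 10 [-26.  31.  60.  -2.  81. -76.] 
[ 0.639 -0.19   0.211] step mm 10 deg 6.0 ikerr 0.000 dq 10 [-25.  28.  67.  -4.  71. -74.] 
[ 0.632 -0.184  0.206] step mm 11 deg 6.0 ikerr 0.000 dq 10 [-24.  25.  74.  -6.  61. -72.] 
[ 0.623 -0.176  0.205] step mm 12 deg 7.0 ikerr 0.000 dq 11 [-23.  22.  81. -10.  50. -68.] 
[ 0.61  -0.166  0.206] step mm 16 deg 8.0 ikerr 0.000 dq 12 [-21.  19.  89. -18.  38. -60.]  OUT
[ 0.598 -0.155  0.204] step mm 17 deg 8.0 ikerr 0.000 dq 16 [-19.  18.  97. -33.  27. -44.]  OUT
[ 0.588 -0.147  0.202] step mm 12 deg 6.0 ikerr 0.000 dq 23 [-18.  17. 103. -55.  21. -22.]  OUT
[ 0.58 -0.14  0.2 ] step mm 10 deg 5.0 ikerr 0.002 dq 27 [-16.  18. 107. -81.  20.   5.]  OUT
t 11.5 
 [0, 0.023, 0.002, 0.021, 0, -0.133, -0.002, 0, 0.045, 0.002, 0.047, 0, -0.266, -0.002, 0, 0.074, 0.002, 0.061, 0, -0.4, -0.002, 0, 0.097, 0.002, 0.077, 0, -0.533, -0.002, 0, 0.122, 0.002, 0.097, -0.001, -0.666, -0.002, 0, 0.148, 0.002, 0.121, -0.001, -0.8, -0.002, 0, 0.185, 0.002, 0.133, -0.001, -0.955, -0.002, 0, 0.239, 0.002, 0.145, -0.001, -1.133, -0.002, 0, 0.29, 0.002, 0.167, -0.001, -1.311, -0.002, 0, 0.329, 0.002, 0.181, -0.001, -1.444, -0.002, 0, 0.36, 0.002, 0.196, -0.001, -1.555, -0.002]
```

View pics/w10.png

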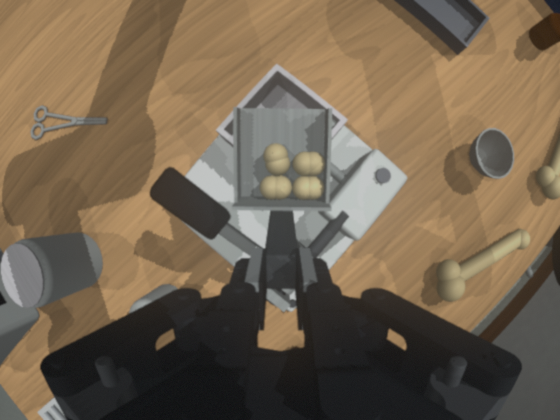

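View pics/s10.png

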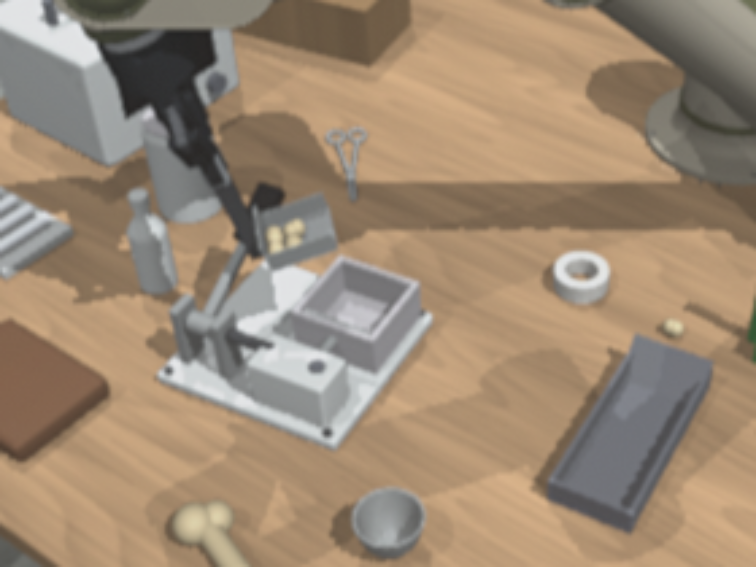

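```bash
python3 - <<'E'
from path import *
rows([kin.dump_pose(-40,t,back=b,zl=z) for t,b,z in [(9,.014,.147),(2,.018,.128),(-5,.022,.115),(-12,.026,.102),(-19,.028,.092),(-26,.028,.088),(-29,.028,.086)]])
E
```

```text
[ 0.667 -0.213  0.222] step mm 10 deg 6.0 ikerr 0.000 dq 11 [-28.  43.  36.   2. 110. -78.] 
[ 0.663 -0.209  0.214] step mm 10 deg 7.0 ikerr 0.000 dq 12 [-27.  38.  45.   0.  98. -77.] 
[ 0.657 -0.205  0.21 ] step mm 8 deg 7.0 ikerr 0.000 dq 11 [-27.  34.  54.  -1.  87. -77.] 
[ 0.651 -0.2    0.205] step mm 10 deg 7.0 ikerr 0.000 dq 11 [-26.  31.  62.  -3.  75. -75.] 
[ 0.643 -0.192  0.201] step mm 12 deg 7.0 ikerr 0.000 dq 11 [-25.  27.  71.  -5.  64. -73.] 
[ 0.632 -0.184  0.202] step mm 14 deg 7.0 ikerr 0.000 dq 11 [-23.  24.  78.  -9.  53. -70.] 
[ 0.628 -0.18   0.202] step mm 6 deg 3.0 ikerr 0.000 dq 5 [-23.  23.  82. -11.  48. -68.] 
t 11.5 
 [0, 0.014, 0.002, 0.029, 0, -0.133, -0.002, 0, 0.026, 0.002, 0.061, 0, -0.289, -0.002, 0, 0.045, 0.002, 0.079, 0, -0.444, -0.002, 0, 0.067, 0.002, 0.102, -0.001, -0.6, -0.002, 0, 0.099, 0.002, 0.123, -0.001, -0.755, -0.002, 0, 0.144, 0.002, 0.133, -0.001, -0.911, -0.002, 0, 0.163, 0.002, 0.139, -0.001, -0.978, -0.002]
```

Emit:
step_arm(steps=[0,0.014,0.002,0.03,0,-0.133,0,0,0.026,0.002,0.06,0,-0.289,0,0,0.045,0.002,0.079,0,-0.444,0,0,0.067,0.002,0.102,0,-0.6,0,0,0.1,0.002,0.123,0,-0.755,0,0,0.144,0.002,0.133,0,-0.911,0,0,0.163,0.002,0.139,0,-0.978,0,0,0.163,0.002,0.139,0,-0.978,0])

```text
time_s: 12.3
position: [0.6256, -0.1755, 0.2028]
tool_rot: [[-0.672, 0.64, 0.372], [0.56, 0.768, -0.311], [-0.484, -0.001, -0.875]]
ft_force: [0.8, 0.7, -2.1]
grip_width: 0.0131
```

```bash
python3 - <<'E'
from path import *
p,d=imaging.get_image("wrist");cv2.imwrite("pics/w11.png",p)
p,d=imaging.get_image("scene");cv2.imwrite("pics/s11.png",cv2.resize(p[100:310,90:370],None,fx=2.7,fy=2.7))
rows([kin.dump_pose(-40,t,back=b,zl=z) for t,b,z in [(-34,.028,.086),(-41,.028,.086),(-46,.028,.086),(-50,.026,.086)]])
E
```

```text
[ 0.62  -0.173  0.204] step mm 9 deg 5.0 ikerr 0.000 dq 8 [-22.  21.  87. -15.  41. -63.] 
[ 0.609 -0.164  0.205] step mm 14 deg 7.0 ikerr 0.000 dq 10 [-20.  19.  93. -25.  31. -53.] 
[ 0.601 -0.157  0.204] step mm 10 deg 5.0 ikerr 0.000 dq 13 [-19.  18.  98. -38.  25. -40.] 
[ 0.593 -0.151  0.203] step mm 10 deg 4.0 ikerr 0.000 dq 17 [-18.  18. 102. -54.  21. -23.] 
t 12.4 
 [0, 0.026, -0.005, -0.015, 0.001, -0.11, 0.001, 0, 0.066, -0.005, -0.041, 0.001, -0.266, 0.001, 0, 0.097, -0.005, -0.057, 0.001, -0.377, 0.001, 0, 0.128, -0.005, -0.071, 0.001, -0.466, 0.001]
```

View pics/w11.png

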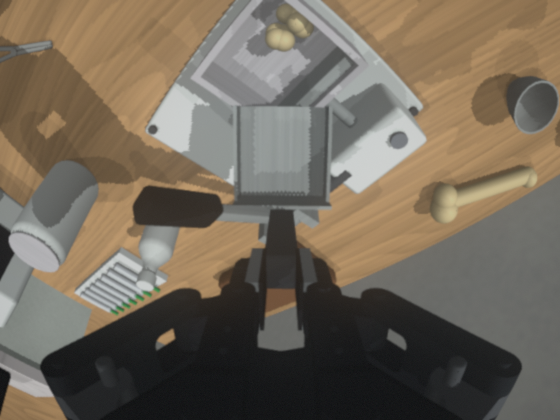

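View pics/s11.png

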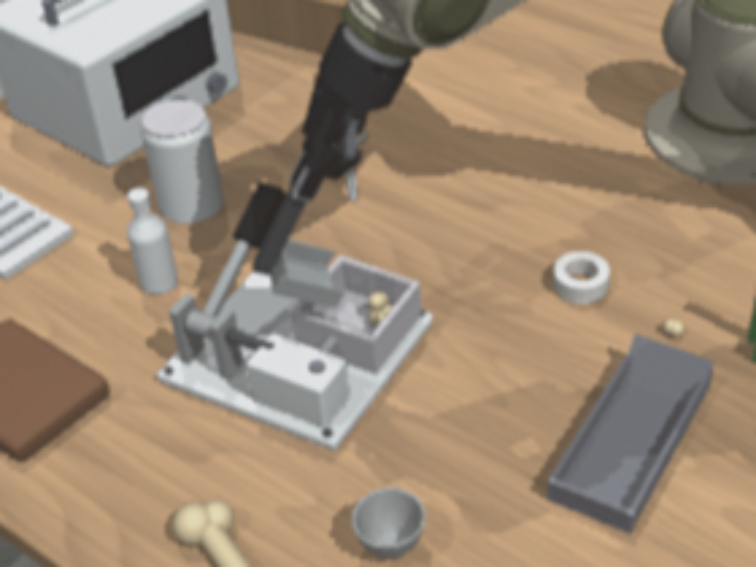

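```bash
python3 - <<'E'
from path import *
x=env.observe()["position"]
W=[(x+[0,0,.035],-40,-28.5),(x+[-.01,.02,.07],-36,-22),(x+[-.01,.05,.075],-32,-15),(x+[-.01,.09,.07],-27,-8),(x+[-.01,.13,.06],-21,0)]
w=[(a,toolR(y,t)) for a,y,t in W]
f=np.array([.61,.03,.2]);w+=[((w[-1][0]+f)/2,toolR(-15,0)),(f,toolR(-10,0)),(f,toolR(-10,0))]
rows(w)
E
```

```text
[ 0.628 -0.178  0.239] step mm 35 deg 0.5 ikerr 0.000 dq 6 [-23.  21.  78. -10.  55. -69.] 
[ 0.618 -0.158  0.274] step mm 42 deg 7.6 ikerr 0.000 dq 13 [-23.  20.  71.  -5.  68. -76.] 
[ 0.618 -0.128  0.279] step mm 30 deg 8.1 ikerr 0.000 dq 10 [-21.  22.  66.  -3.  78. -79.] 
[ 0.618 -0.088  0.274] step mm 40 deg 8.6 ikerr 0.000 dq 9 [-18.  24.  62.  -1.  86. -81.] 
[ 0.618 -0.048  0.264] step mm 41 deg 10.0 ikerr 0.000 dq 9 [-15.  28.  57.   0.  95. -84.] 
[ 0.614 -0.009  0.232] step mm 50 deg 6.0 ikerr 0.000 dq 5 [-12.  28.  62.  -0.  90. -87.] 
[0.61 0.03 0.2 ] step mm 50 deg 5.0 ikerr 0.000 dq 5 [ -8.  29.  66.  -0.  86. -88.] 
[0.61 0.03 0.2 ] step mm 0 deg 0.0 ikerr 0.000 dq 0 [ -8.  29.  66.  -0.  86. -88.] 
t 12.4 
 [0, -0.057, 0, -0.102, 0.001, 0.012, 0.002, 0, -0.054, 0.03, -0.237, -0.037, 0.156, -0.079, 0, -0.005, 0.106, -0.283, -0.066, 0.311, -0.164, 0, 0.077, 0.209, -0.31, -0.091, 0.466, -0.274, 0, 0.168, 0.311, -0.322, -0.106, 0.639, -0.411, 0, 0.301, 0.402, -0.275, -0.14, 0.635, -0.542, 0, 0.434, 0.494, -0.227, -0.168, 0.63, -0.65, 0, 0.434, 0.494, -0.227, -0.168, 0.63, -0.65]
```

Emit:
step_arm(steps=[0,-0.057,0,-0.102,0,0.01,0,0,-0.054,0.03,-0.237,-0.037,0.156,-0.08,0,-0.005,0.106,-0.283,-0.066,0.31,-0.164,0,0.077,0.209,-0.31,-0.09,0.466,-0.274,0,0.168,0.311,-0.322,-0.106,0.64,-0.41,0,0.3,0.4,-0.275,-0.14,0.635,-0.54,0,0.434,0.494,-0.227,-0.168,0.63,-0.65,0,0.434,0.494,-0.227,-0.168,0.63,-0.65,0,0.434,0.494,-0.227,-0.168,0.63,-0.65])

```text
time_s: 13.3
position: [0.6108, 0.0297, 0.199]
tool_rot: [[-0.985, 0.174, -0.0], [0.174, 0.985, -0.0], [0.0, -0.0, -1.0]]
ft_force: [0.5, -1.0, -0.6]
grip_width: 0.0136
```

```bash
python3 - <<'E'
from path import *
p,d=imaging.get_image("wrist");cv2.imwrite("pics/w12.png",p)
p,d=imaging.get_image("scene");cv2.imwrite("pics/s12.png",cv2.resize(p[100:310,90:370],None,fx=2.7,fy=2.7))
f=np.array([.61,.03,.0]);
rows([(f+[0,0,z],toolR(-10,0)) for z in (.15,.11,.094,.090,.0885)])
E
```

```text
[0.61 0.03 0.15] step mm 50 deg 0.2 ikerr 0.000 dq 7 [ -8.  31.  70.  -0.  79. -88.] 
[0.61 0.03 0.11] step mm 40 deg 0.0 ikerr 0.000 dq 5 [ -8.  33.  74.  -0.  74. -88.] 
[0.61  0.03  0.094] step mm 16 deg 0.0 ikerr 0.000 dq 2 [ -8.  34.  75.  -0.  71. -88.] 
[0.61 0.03 0.09] step mm 4 deg 0.0 ikerr 0.000 dq 1 [ -8.  34.  75.  -0.  71. -88.] 
[0.61  0.03  0.088] step mm 2 deg 0.0 ikerr 0.000 dq 0 [ -8.  34.  75.  -0.  71. -88.] 
t 13.4 
 [0, 0.006, 0.005, 0.168, -0.001, 0.004, -0.004, 0, 0.006, 0.005, 0.301, -0.001, 0.004, -0.004, 0, 0.006, 0.005, 0.354, -0.001, 0.004, -0.004, 0, 0.006, 0.005, 0.368, -0.001, 0.004, -0.004, 0, 0.006, 0.005, 0.373, -0.001, 0.004, -0.004]
```

View pics/w12.png

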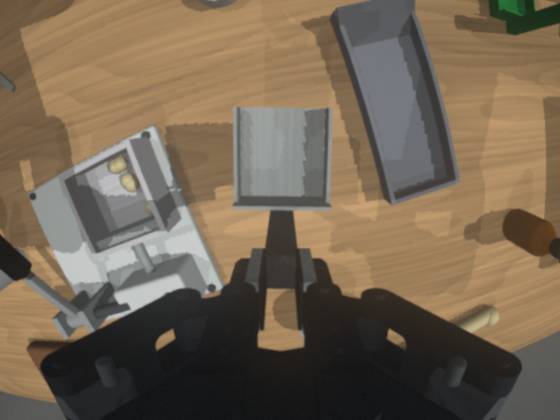

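View pics/s12.png

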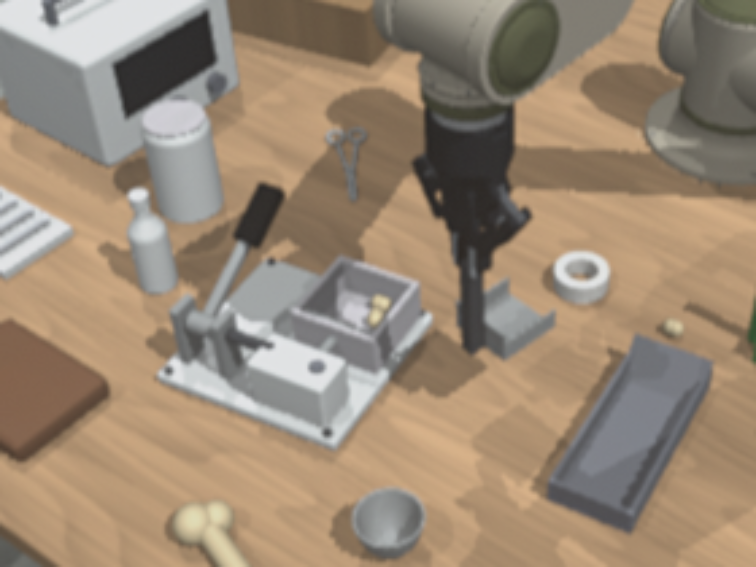

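Emit:
step_arm(steps=[0,0.006,0.005,0.14,0,0.004,0,0,0.006,0.005,0.27,0,0.004,0,0,0.006,0.005,0.33,0,0.004,0,0,0.006,0.005,0.355,0,0.004,0,0,0.006,0.005,0.37,0,0.004,0,0,0.006,0.005,0.37,0,0.004,0])

```text
time_s: 14.0
position: [0.6095, 0.0304, 0.0891]
tool_rot: [[-0.984, 0.176, -0.001], [0.176, 0.984, -0.0], [0.0, -0.0, -1.0]]
ft_force: [0.8, -0.3, -1.2]
grip_width: 0.0137
```

```bash
python3 - <<'E'
from path import *
s=env.observe();print(s["position"],s["ft_force"],s["tool_rot"].round(3))
p,d=imaging.get_image("top");cv2.imwrite("pics/t13.png",cv2.resize(p[130:290,190:400],None,fx=3.6,fy=3.6,interpolation=cv2.INTER_CUBIC))
p,d=imaging.get_image("scene");cv2.imwrite("pics/s13.png",cv2.resize(p[160:280,140:300],None,fx=4.5,fy=4.5,interpolation=cv2.INTER_CUBIC))
E
```

```text
[0.60949388 0.03040617 0.08913775] [ 0.77441169 -0.34709884 -1.209018  ] [[-0.984  0.176 -0.001]
 [ 0.176  0.984 -0.   ]
 [ 0.    -0.    -1.   ]]
```

View pics/t13.png

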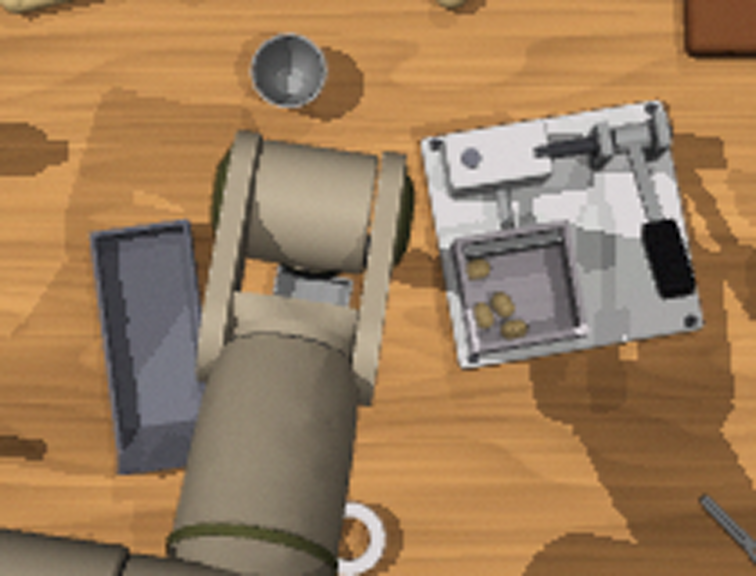

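View pics/s13.png

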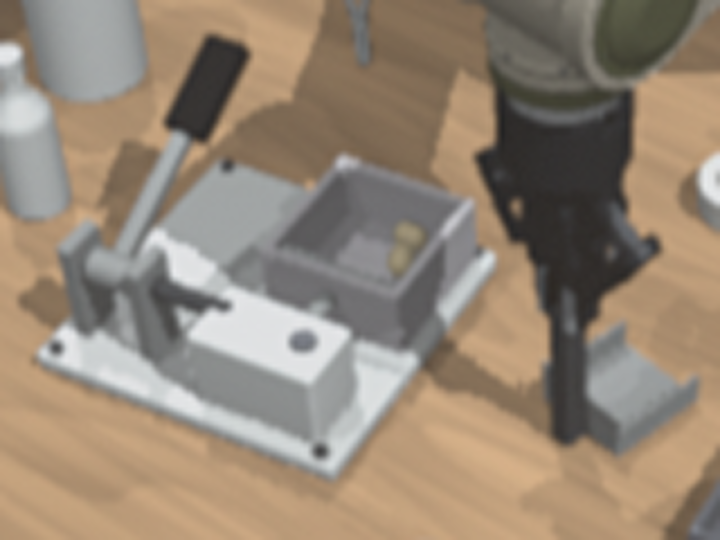

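Emit:
step_arm(steps=[0,0,0,0.004,0,0,0,0,0,0,0.004,0,0,0,0.3,0,0,0.004,0,0,0,0.5,0,0,0.004,0,0,0,0.6,0,0,0.004,0,0,0,0.6,0,0,0.004,0,0,0,0.6,0,0,0.004,0,0,0])

```text
time_s: 14.8
position: [0.6086, 0.031, 0.0868]
tool_rot: [[-0.984, 0.175, -0.003], [0.175, 0.984, -0.0], [0.003, -0.001, -1.0]]
ft_force: [1.2, 0.3, 0.6]
grip_width: 0.0513
```

```bash
python3 - <<'E'
from path import *
s=env.observe();print(s["position"],s["ft_force"],s["grip_width"])
p,d=imaging.get_image("wrist");cv2.imwrite("pics/w14.png",p)
E
```

```text
[0.60859277 0.03104975 0.08675632] [1.20915872 0.33891596 0.59711318] 0.05129132881085324
```

View pics/w14.png

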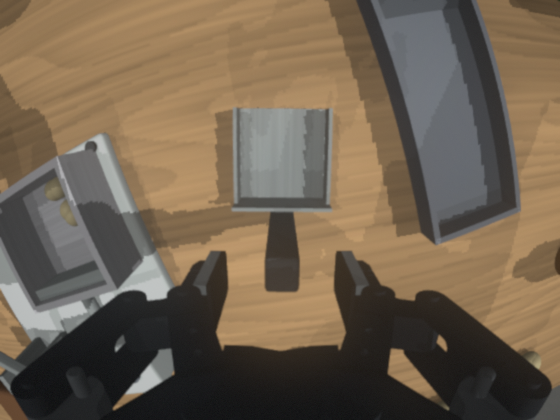

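```bash
python3 - <<'E'
from path import *
x=env.observe()["position"]
g=np.array([.590,-.261,.22])
w=[(x+[0,0,.045],toolR(-10)),(x+[0,0,.09],toolR(-10)),(x+[0,0,.135],toolR(-10))]
a=w[-1][0]
w+=[(a+(g-a)*k/7,toolR(-10+15*k/7)) for k in range(1,8)]
rows(w)
E
```

```text
[0.609 0.031 0.132] step mm 45 deg 0.2 ikerr 0.000 dq 6 [ -8.  32.  72.   0.  76. -88.] 
[0.609 0.031 0.177] step mm 45 deg 0.0 ikerr 0.000 dq 6 [ -8.  29.  68.   0.  82. -88.] 
[0.609 0.031 0.222] step mm 45 deg 0.0 ikerr 0.000 dq 6 [ -8.  28.  64.   0.  89. -88.] 
[ 0.606 -0.011  0.222] step mm 42 deg 2.1 ikerr 0.000 dq 6 [-12.  27.  64.   0.  88. -94.] 
[ 0.603 -0.052  0.221] step mm 42 deg 2.1 ikerr 0.000 dq 6 [ -16.   27.   64.   -0.   88. -100.] 
[ 0.601 -0.094  0.221] step mm 42 deg 2.1 ikerr 0.000 dq 6 [ -20.   28.   64.   -0.   88. -106.] 
[ 0.598 -0.136  0.221] step mm 42 deg 2.1 ikerr 0.000 dq 6 [ -24.   28.   63.    0.   89. -112.] 
[ 0.595 -0.178  0.221] step mm 42 deg 2.1 ikerr 0.000 dq 6 [ -28.   29.   62.    0.   89. -118.] 
[ 0.593 -0.219  0.22 ] step mm 42 deg 2.1 ikerr 0.000 dq 6 [ -31.   30.   60.    0.   90. -124.] 
[ 0.59  -0.261  0.22 ] step mm 42 deg 2.1 ikerr 0.000 dq 5 [ -34.   32.   57.    0.   91. -129.] 
t 14.85 
 [0, 0, 0, -0.15, -0.001, -0.003, -0.002, 0, 0.001, 0, -0.3, -0.001, -0.003, -0.002, 0, 0.001, 0, -0.45, -0.001, -0.003, -0.002, 0, -0.014, -0.139, -0.449, -0.001, -0.004, -0.05, 0, -0.03, -0.277, -0.448, -0.001, -0.004, -0.098, 0, -0.046, -0.416, -0.447, -0.001, -0.004, -0.145, 0, -0.061, -0.554, -0.446, 0, -0.004, -0.193, 0, -0.077, -0.693, -0.446, 0, -0.004, -0.24, 0, -0.093, -0.831, -0.445, 0, -0.004, -0.288, 0, -0.108, -0.969, -0.444, 0, -0.004, -0.336]
```

Opening stays at 0.6 until clear of the post, then shuts.

Emit:
step_arm(steps=[0.6,0,0,-0.08,0,0,0,0.6,0,0,-0.2,0,0,0,0.6,0,0,-0.33,0,0,0,0.6,0,0,-0.45,0,0,0,0.6,-0.014,-0.14,-0.45,0,0,-0.05,0,-0.03,-0.277,-0.45,0,0,-0.1,0,-0.046,-0.416,-0.447,0,0,-0.145,0,-0.061,-0.554,-0.446,0,0,-0.193,0,-0.09,-0.8,-0.445,0,0,-0.28,0,-0.108,-0.969,-0.444,0,0,-0.336])

```text
time_s: 15.85
position: [0.5912, -0.2373, 0.2204]
tool_rot: [[-0.996, -0.09, -0.003], [-0.09, 0.996, -0.0], [0.003, 0.0, -1.0]]
ft_force: [1.5, -0.1, 0.9]
grip_width: -0.0001
```

Emit:
step_arm(steps=[0,0,0,0,0,0,0,0,0,0,0,0,0,0,0,0,0,0,0,0,0])

```text
time_s: 16.15
position: [0.5917, -0.2346, 0.2203]
tool_rot: [[-0.996, -0.088, -0.003], [-0.088, 0.996, 0.0], [0.003, 0.0, -1.0]]
ft_force: [1.1, -0.5, -0.3]
grip_width: 0.0005
```

```bash
python3 - <<'E'
from path import *
p,d=imaging.get_image("wrist");cv2.imwrite("pics/w15.png",p)
p,d=imaging.get_image("scene");cv2.imwrite("pics/s15.png",cv2.resize(p[100:310,110:370],None,fx=2.8,fy=2.8))
s=env.observe();print(s["position"],s["grip_width"],s["time_s"])
print([fp(x) for x in ([.605,-.258,.141],[.590,-.261,.15])])
g=np.array([.590,-.261,0]);rows([(g+[0,0,z],toolR(5)) for z in (.18,.165)])
E
```

```text
[ 0.59183662 -0.23424316  0.22051136] -0.0001122929553426926 16.25
[array([249.1326177 , 226.59891331]), array([245.1854252 , 210.70451958])]
[ 0.59  -0.261  0.18 ] step mm 49 deg 0.2 ikerr 0.000 dq 5 [ -34.   33.   61.   -0.   86. -129.] 
[ 0.59  -0.261  0.165] step mm 15 deg 0.0 ikerr 0.000 dq 2 [ -34.   34.   63.   -0.   84. -129.] 
t 16.25 
 [0, 0.014, -0.088, 0.135, 0, -0.003, 0.002, 0, 0.014, -0.088, 0.185, 0, -0.003, 0.002]
```

View pics/w15.png

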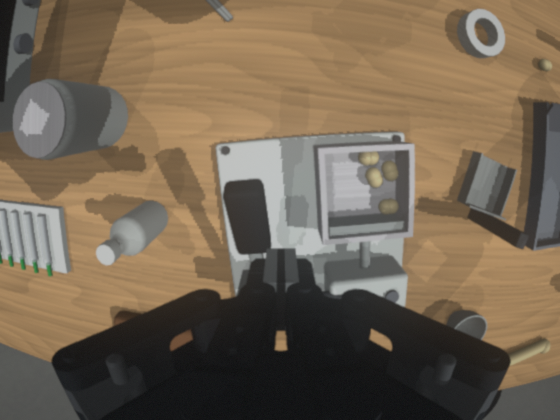

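View pics/s15.png

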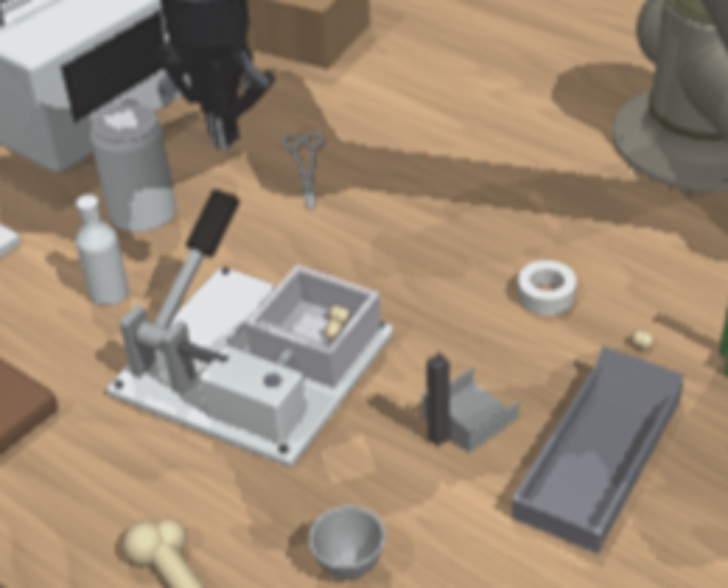

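Emit:
step_arm(steps=[0,0.01,-0.088,0.03,0,0,0,0,0.01,-0.088,0.13,0,0,0,0,0.01,-0.088,0.18,0,0,0,0,0.01,-0.088,0.22,0,0,0,0,0.01,-0.088,0.26,0,0,0,0,0.01,-0.088,0.3,0,0,0,0,0.01,-0.088,0.34,0,0,0,0,0.01,-0.088,0.38,0,0,0,0,0.01,-0.088,0.405,0,0,0,0,0.01,-0.088,0.41,0,0,0])

```text
time_s: 17.25
position: [0.5903, -0.2624, 0.0969]
tool_rot: [[-0.996, -0.087, -0.003], [-0.087, 0.996, -0.001], [0.003, -0.0, -1.0]]
ft_force: [-3.1, -0.8, 6.2]
grip_width: -0.0
```

```bash
python3 - <<'E'
from path import *
p,d=imaging.get_image("wrist");cv2.imwrite("pics/w16.png",p)
p,d=imaging.get_image("scene");cv2.imwrite("pics/s16.png",cv2.resize(p[140:270,120:270],None,fx=4.5,fy=4.5,interpolation=cv2.INTER_CUBIC))
s=env.observe();print(s["position"],s["ft_force"],s["time_s"],s["tool_rot"].round(3).tolist())
E
```

```text
[ 0.59055665 -0.26239397  0.0975187 ] [-2.01478596e+00  4.27115639e-03  7.25880671e+00] 17.35 [[-0.996, -0.087, -0.002], [-0.087, 0.996, -0.001], [0.002, -0.001, -1.0]]
```

View pics/w16.png

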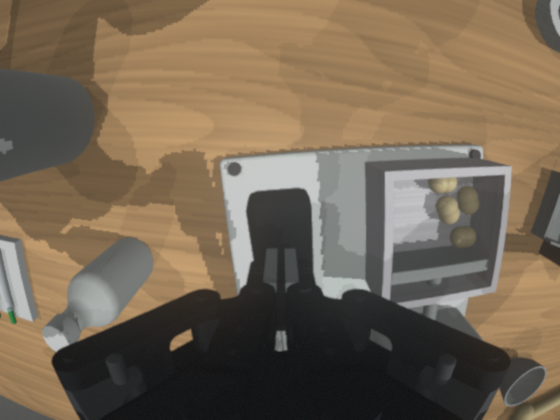

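View pics/s16.png

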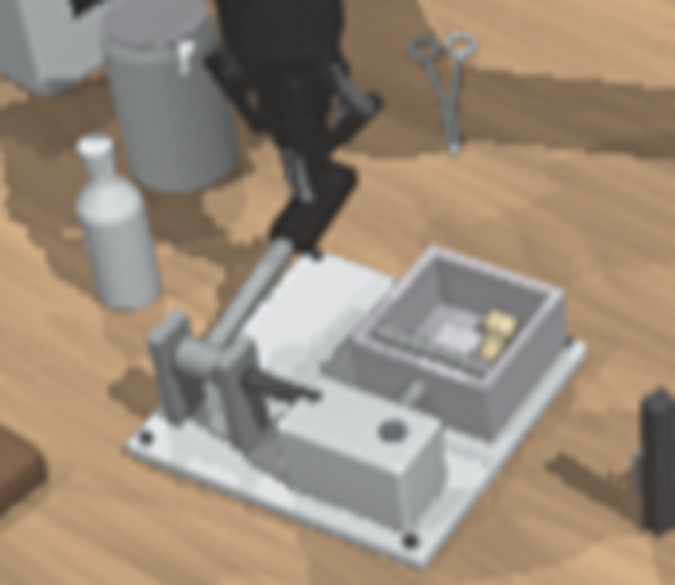

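```bash
python3 - <<'E'
from path import *
p,d=imaging.get_image("scene");P=cloud("scene",d)-[.0015,.002,0]
a=np.radians(9.3);H=np.array([.713,-.2407])
dx=P[...,0]-H[0];dy=P[...,1]-H[1]
X=np.cos(a)*dx+np.sin(a)*dy;Y=-np.sin(a)*dx+np.cos(a)*dy
for lo,hi in [(-.17,-.16),(-.16,-.15),(-.15,-.14),(-.14,-.13),(-.12,-.11),(-.1,-.09),(-.09,-.08),(-.08,-.07),(-.07,-.06),(-.06,-.05),(-.05,-.04)]:
    m=(X>lo)&(X<hi)&(abs(Y)<.013)&(P[...,2]>.03)
    print(lo,m.sum(),np.round(np.percentile(P[...,2][m],[50,90]),4) if m.sum() else "")
pw,dw=imaging.get_image("wrist")
for uv in [(262,205),(280,205),(298,205),(280,225),(265,240),(300,240)]: print(uv,dw[uv[1],uv[0]])
c=imaging.get_calibration("wrist");K=c["camera_matrix"];T=c["world_from_camera"]
for uv in [(262,200),(280,200),(298,200),(262,215),(280,215),(298,215),(262,230),(280,230),(262,240)]:
    e=(np.array(uv)-K[:2,2])/K[0,0];th=np.linalg.norm(e);r=np.r_[np.sin(th)*e/th,np.cos(th)];r=r/r[2]*dw[uv[1],uv[0]];print(uv,(T[:3,:3]@r+T[:3,3]).round(4))
s=env.observe();print(s["position"],s["ft_force"])
E
```

```text
-0.17 12 [0.4032 0.4089]
-0.16 34 [0.3997 0.4099]
-0.15 35 [0.407  0.4128]
-0.14 40 [0.1672 0.4142]
-0.12 207 [0.1649 0.2977]
-0.1 152 [0.2748 0.4068]
-0.09 139 [0.2834 0.4   ]
-0.08 26 [0.0964 0.3962]
-0.07 29 [0.097  0.4005]
-0.06 55 [0.3644 0.3853]
-0.05 20 [0.086  0.0908]
(262, 205) 0.14319593
(280, 205) 0.14248662
(298, 205) 0.14336663
(280, 225) 0.14598368
(265, 240) 0.14993802
(300, 240) 0.15014108
(262, 200) [ 0.5584 -0.2742  0.114 ]
(280, 200) [ 0.5574 -0.2662  0.1153]
(298, 200) [ 0.5564 -0.2583  0.1165]
(262, 215) [ 0.5643 -0.2736  0.1176]
(280, 215) [ 0.5633 -0.2656  0.1186]
(298, 215) [ 0.5628 -0.2577  0.118 ]
(262, 230) [ 0.5723 -0.2732  0.1148]
(280, 230) [ 0.5711 -0.265   0.1162]
(262, 240) [ 0.5781 -0.2729  0.1125]
[ 0.59066151 -0.2623964   0.0978519 ] [-2.04657501  0.83138577  6.44565019]
```

```bash
python3 - <<'E'
from path import *
s=env.observe();x=s["position"]
print("tip proj",fp(x-[0,0,.017]),"tcp",fp(x), [ (z,fp([.5905,-.2624,z]).round(0)) for z in (.1,.09,.08)])
pw,dw=imaging.get_image("wrist")
c=imaging.get_calibration("wrist");K=c["camera_matrix"];T=c["world_from_camera"];print(T.round(3))
def w(uv):
    e=(np.array(uv)-K[:2,2])/K[0,0];th=np.linalg.norm(e);r=np.r_[np.sin(th)*e/th,np.cos(th)];r=r/r[2]*dw[uv[1],uv[0]];return (T[:3,:3]@r+T[:3,3]).round(4)
for uv in [(235,180),(300,175),(340,230),(420,180),(375,230),(505,230),(400,200),(300,100),(260,195),(300,195),(270,260),(290,260),(270,275),(290,275)]: print(uv,w(uv),dw[uv[1],uv[0]])
m=pw[180:320,220:340];cv2.imwrite("pics/w17.png",cv2.resize(m,None,fx=5,fy=4.2))
e=imaging.pinpoint("wrist","lever_pad")[:2];print(e)
np.set_printoptions(linewidth=200);print((dw[180:262:8,235:325:8]*1000).astype(int))
E
```

```text
tip proj [281.66076579 242.52256698] tcp [281.73959955 254.10866115] [(0.1, array([282., 255.])), (0.09, array([282., 248.])), (0.08, array([282., 242.]))]
[[-0.087  0.961  0.264  0.523]
 [ 0.996  0.084  0.022 -0.269]
 [-0.001  0.265 -0.964  0.256]
 [ 0.     0.     0.     1.   ]]
(235, 180) [ 0.5689 -0.2995  0.0157] 0.24283496
(300, 175) [ 0.561  -0.2511  0.0153] 0.24230704
(340, 230) [ 0.6021 -0.2147  0.0139] 0.25526252
(420, 180) [ 0.5542 -0.1569  0.0205] 0.23751676
(375, 230) [ 0.5903 -0.1959  0.0439] 0.22366436
(505, 230) [ 0.5765 -0.0971  0.0654] 0.20144343
(400, 200) [ 0.5716 -0.1716  0.0213] 0.24103336
(300, 100) [ 5.042e-01 -2.555e-01  1.000e-04] 0.24180432
(260, 195) [ 0.5573 -0.2755  0.1094] 0.15001217
(300, 195) [ 0.5551 -0.2572  0.1118] 0.14751865
(270, 260) [ 0.5801 -0.2684  0.1301] 0.13622582
(290, 260) [ 0.5788 -0.2601  0.1314] 0.13477765
(270, 275) [ 0.5798 -0.268   0.1448] 0.121989414
(290, 275) [ 0.5788 -0.2604  0.1454] 0.12125183
[]
[[242 242 243 242 243 243 244 243 243 243 244 243]
 [244 245 244 245 244 246 154 152 152 246 244 246]
 [247 247 151 148 148 147 146 146 145 149 247 245]
 [249 248 144 143 143 143 142 143 142 143 249 248]
 [249 249 145 142 143 143 143 142 143 144 249 249]
 [252 252 146 144 144 144 144 144 145 145 250 253]
 [253 254 148 146 146 146 146 146 146 148 254 254]
 [254 255 151 149 149   0 149 147 149 150 256 255]
 [256 257 155 150 151 151 150 152 151 152 256 256]
 [258 258 259 153 144 143 142 144 154 154 258 259]
 [261 260 261 144 134 135 136 135 145 144 261 260]]
```

View pics/w17.png

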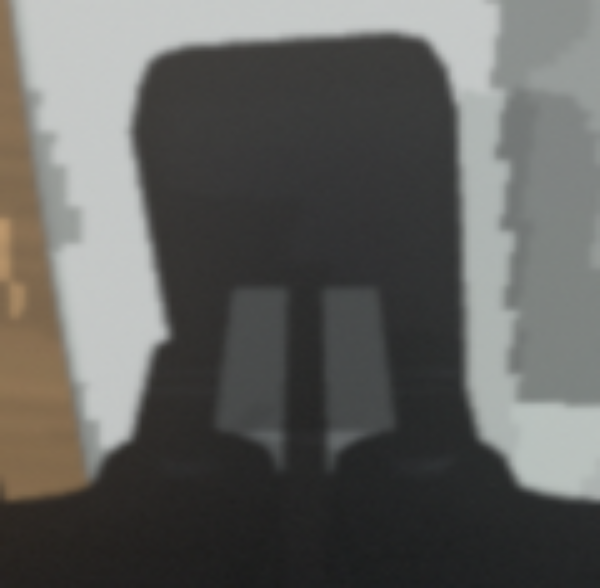

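Emit:
step_arm(steps=[0,0,0,0.025,0,0,0,0,0,0,0.05,0,0,0,0,0,0,0.05,0,0,0,0,0,0,0.05,0,0,0])

```text
time_s: 17.95
position: [0.5906, -0.2627, 0.0829]
tool_rot: [[-0.996, -0.087, -0.002], [-0.087, 0.996, -0.002], [0.002, -0.001, -1.0]]
ft_force: [-3.6, -1.0, 7.9]
grip_width: 0.0002
```

```bash
cat > lev.py <<'E'
from path import *
def lev(tag):
    s=env.observe();pw,dw=imaging.get_image("wrist");cv2.imwrite(f"pics/wl{tag}.png",pw)
    c=imaging.get_calibration("wrist");K=c["camera_matrix"];T=c["world_from_camera"]
    v,u=np.mgrid[0:420,0:560];e=np.stack([(u-K[0,2])/K[0,0],(v-K[1,2])/K[0,0]],-1);th=np.linalg.norm(e,axis=-1)+1e-9
    P=np.stack([np.tan(th)*e[...,0]/th*dw,np.tan(th)*e[...,1]/th*dw,dw],-1)@T[:3,:3].T+T[:3,3]
    a=np.radians(9.3);H=np.array([.713,-.2407]);dx=P[...,0]-H[0];dy=P[...,1]-H[1]
    X=np.cos(a)*dx+np.sin(a)*dy;Y=-np.sin(a)*dx+np.cos(a)*dy
    for lo in np.arange(-.175,-.1,.005):
        m=(X>lo)&(X<lo+.005)&(abs(Y)<.014)&(P[...,2]>.03)&(P[...,2]<.16)&(dw>0)
        if m.sum()>5: print(lo.round(3),m.sum(),np.percentile(P[...,2][m],[10,50]).round(4))
    print(s["position"],s["ft_force"].round(1),s["time_s"])
    p,d=imaging.get_image("scene");cv2.imwrite(f"pics/sl{tag}.png",cv2.resize(p[140:270,120:270],None,fx=4.5,fy=4.5,interpolation=cv2.INTER_CUBIC))
E
python3 -c "
from lev import *;lev('a')"
```

```text
-0.165 740 [0.0893 0.0969]
-0.16 705 [0.1    0.1012]
-0.155 626 [0.0999 0.101 ]
-0.15 606 [0.0992 0.1002]
-0.145 571 [0.0984 0.0996]
-0.14 3547 [0.0991 0.1403]
-0.135 1292 [0.0979 0.1189]
-0.13 336 [0.0965 0.1358]
-0.125 271 [0.1352 0.1441]
-0.12 261 [0.1354 0.146 ]
-0.115 32 [0.135 0.136]
[ 0.59057979 -0.26269917  0.08291284] [-3.6 -1.   7.9] 17.95
```

View pics/sla.png

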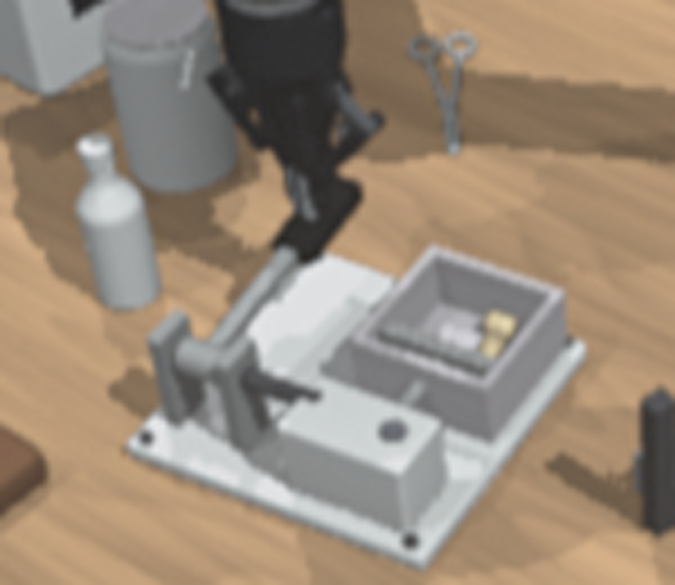

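Emit:
step_arm(steps=[0,0,0,0.025,0,0,0,0,0,0,0.05,0,0,0,0,0,0,0.053,0,0,0,0,0,0,0.053,0,0,0])

```text
time_s: 18.45
position: [0.5902, -0.2629, 0.067]
tool_rot: [[-0.996, -0.087, -0.003], [-0.087, 0.996, -0.002], [0.003, -0.002, -1.0]]
ft_force: [-4.1, -1.5, 9.5]
grip_width: -0.0
```

```bash
python3 -c "
from lev import *;lev('b')"
```

```text
-0.165 865 [0.0721 0.0805]
-0.16 655 [0.0816 0.0827]
-0.155 634 [0.0815 0.0826]
-0.15 609 [0.0814 0.0825]
-0.145 2516 [0.0822 0.1525]
-0.14 4039 [0.0827 0.1266]
-0.135 1444 [0.082  0.1063]
-0.13 332 [0.0812 0.1202]
-0.125 273 [0.1192 0.1282]
-0.12 271 [0.1195 0.1301]
-0.115 19 [0.1197 0.1205]
[ 0.59018897 -0.26289873  0.0670364 ] [-4.1 -1.5  9.5] 18.45
```

View pics/slb.png

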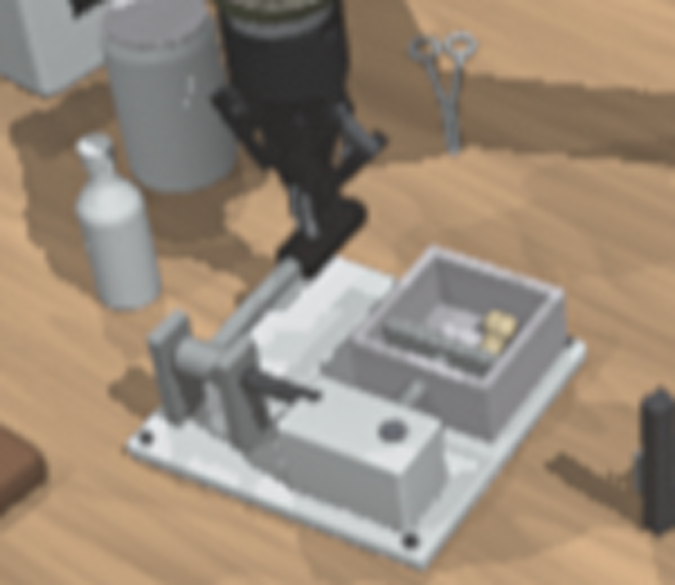

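View pics/wlb.png

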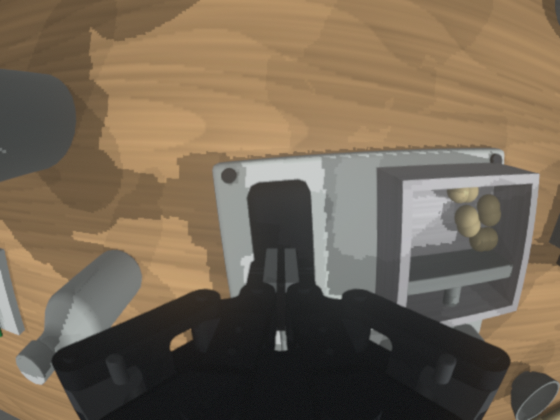

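Emit:
step_arm(steps=[0,0,0,0.001,0,0,0,0,0,0,0.001,0,0,0,0,0,0,0.001,0,0,0,0,0,0,0.001,0,0,0,0,0,0,0.001,0,0,0])

```text
time_s: 19.05
position: [0.5902, -0.2629, 0.067]
tool_rot: [[-0.996, -0.087, -0.003], [-0.087, 0.996, -0.002], [0.003, -0.002, -1.0]]
ft_force: [-5.1, -1.4, 8.6]
grip_width: 0.0001
```

```bash
python3 - <<'E'
from lev import *
lev('c')
p,d=imaging.get_image("scene");P=cloud("scene",d)-[.0015,.002,0]
cv2.imwrite("pics/s18.png",cv2.resize(p[130:350,110:390],None,fx=2.7,fy=2.7))
p,d=imaging.get_image("top");cv2.imwrite("pics/t18.png",cv2.resize(p[130:290,190:400],None,fx=3.6,fy=3.6,interpolation=cv2.INTER_CUBIC))
m=(np.hypot(P[...,0]-.609,P[...,1]-.031)<.02)&(P[...,2]>.09)&(P[...,2]<.13);print("post top",np.median(P[m],0).round(4),P[m][:,2].max().round(4))
s=env.observe();print(s["qvel"].round(2),s["ft_force"])
E
```

```text
-0.165 868 [0.0718 0.0802]
-0.16 657 [0.0813 0.0825]
-0.155 633 [0.0813 0.0825]
-0.15 613 [0.0812 0.0823]
-0.145 2540 [0.0821 0.1524]
-0.14 4022 [0.0825 0.1264]
-0.135 1447 [0.0819 0.1065]
-0.13 338 [0.0809 0.1201]
-0.125 271 [0.1189 0.1282]
-0.12 263 [0.1192 0.1298]
-0.115 23 [0.119  0.1197]
[ 0.59021695 -0.26287947  0.06704461] [-5.1 -1.4  8.6] 19.05
post top [0.6122 0.0338 0.108 ] 0.1147
[-0.   -0.01 -0.07  0.01 -0.13 -0.07] [-4.99559934 -1.93115397  8.92526687]
```

View pics/s18.png

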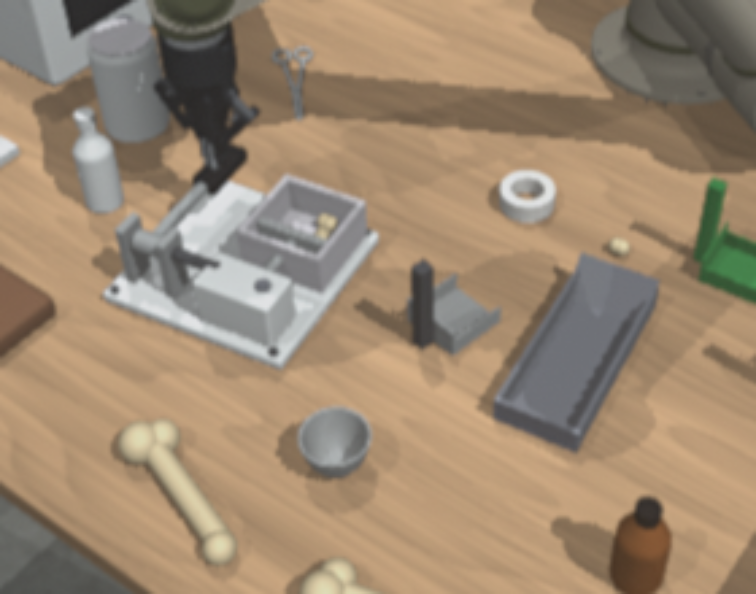

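View pics/t18.png

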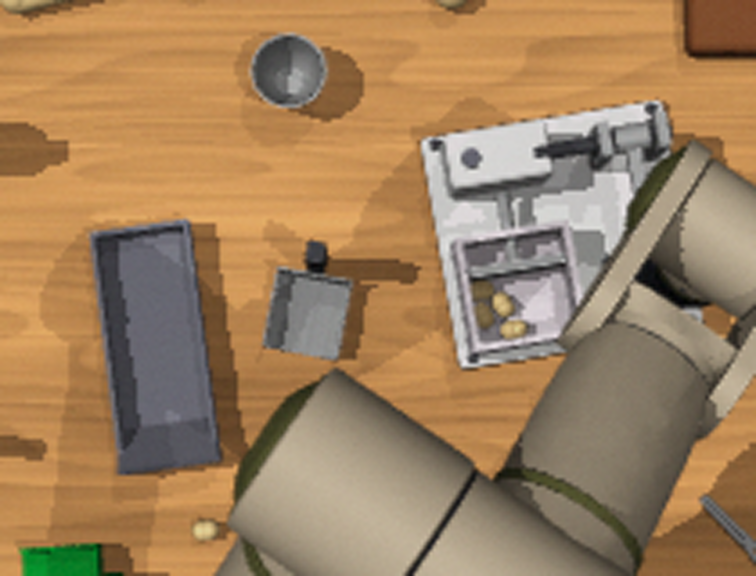

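```bash
python3 -c "
from rig import close_job
print(close_job())"
```

```text
the job is handed in; nothing more can be done
None
```

I tipped four of the five lumps into the press chamber, stood the scoop upright on open bench and let go of it. I handed in with the shut fingertips holding the lever level. No verdict was reported; the last clock reading before hand-in was about 19 s of the 72 s allowed.

**Last checks**
- **Lumps:** the top picture shows four in the chamber, with the ram plate advanced behind them.
- **Scoop:** it stands upright near (0.61, 0.03), clear of the gripper.
- **Lever:** the depth picture puts the grip's top flat at about 0.082 m, against 0.080 m at level. That is within roughly 0.02 rad.
- **Hold:** the wrist reads about 9 N upward and is steady, which matches the spring force given for level. There is also about 5 N sideways.
- **Bystanders:** the ones I can see look unmoved. I did not measure their positions again.

**What went wrong or disagreed**
- The fifth lump fell off the scoop's edge at the trough ramp as I lifted. It lies on the bench by the trough.
- At level the tool point read 0.067 m, about 30 mm lower than the stated fingertip length predicts. I set the lever by the depth picture and the force instead.

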